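# Hang the desk bin back on the slat rail and put the glue stick in it

### The arm

A 6-joint arm with a two-finger parallel gripper is mounted at the origin on the work surface. World frame = base frame: x ahead of the robot, y to its left, z up, the work surface at z = 0. Lengths are in m, angles in rad, forces in N, time in s.
With the tool pointing down it reaches from about 0.35 to 0.725 m from the base axis. Payload 4.3 kg.
Tool frame: the origin (TCP) lies midway between the tips of the shut fingers; the grasp point (between the pads) lies 19 mm behind it; z points along the fingers, y is the direction in which the jaws open and shut (so a half turn about z gives the same grasp; the last joint's range is limited). The gripper opens to 85 mm and grips with 20 to 120 N. Pads are 22 mm wide; open, the fingers measure 114 mm over their backs; the gripper's body (76 mm by 85 mm) begins 54 mm behind the grasp point. The pads swing forward as they close: fully open they stand 13 mm farther back than shut.
Start: joints at [1.169, 0.377, 0.081, 1.274, 0, 1.46], TCP at [0.165, 0.551, 0.231] pointing down, gripper open.
Joint ranges: [-2.72, 2.72], [-0.84, 1.66], [-1.02, 1.22], [-1.77, 2.12], [-1.37, 1.28], [-3.14, 3.14]. Speed limits (rad/s): [2.57, 2.57, 3.14, 3.14, 3.14, 3.14].

### API

Orientations are given as [roll, pitch, yaw] about the fixed x, y, z axes, in that order (R = Rz(yaw) Ry(pitch) Rx(roll)).
In Python, from station import r gives the robot as it stands.
- The arm moves only by the tool arm_command, never from a script. Its argument "deltas" is a list of rows, each a list of 3 entries, a list of its own where there are three numbers: the shift along the tool's x, y, z in mm, then the turn about the tool's z in degrees, then the opening, from 0 (shut) to 1 (fully open). In form: [[[dx, dy, dz], roll, claw], ...]. A call has exactly 5 rows; each row shifts and turns the commanded pose from where the row before left it, along the tool's axes as they then stand; what a row does not reach is not made up. A row lasts 1/8 s, in which the tool goes at most 62.5 mm and 10.7 degrees, less where a joint would pass 70% of its speed; a pose out of reach is approached as far as the arm can. A call is refused whole if a number of a shift passes 62.5 or a number of a turn 10.7, either way. A call with a gripper value outside its range is refused whole. The fingers move at their own pace and stop on an object; "newtons" is the grip in N (left out, the last holds). Time passes only in rows, so rows that do not move let the fingers close, or fill a call up. It gives the time, the measured TCP pose, the force and the opening at its end, in the units of the state.
- r.read_state(): the state, without advancing time (a new reading comes with each control period).
- r.get_image(name): name is "scene" or "top"; returns a dict with "pixels" (384x512x3 uint8, blue, green, red), "fov_y" (degrees; the focal length in pixels is half the picture's height over the tangent of half this angle, whatever the lens; pixels are square), "cx", "cy" (the principal point, pixels), "world_to_cam" (4x4, takes a point from world to camera coordinates). Camera axes: x right, y down, z forward; pixel columns grow to the right and rows downward; lengths in m; the calibration is good to about 2 mm. A picture is of the moment at which its call begins. There is no depth.
- r.finish_job(): hands the job in, once; it reports no verdict.
Trained networks look in a picture, given as the dict that the camera call returned (one of the last four; its "shot" number tells which), for a name from the list of things; names that differ only in an ending like _2 or _b are one class to them, and where a whole thing is asked for, a point or a joint stands for the part that bears it (a point fixed in the world has none). Each returns a list of dicts, best first, with "p" (0 to 1); they miss things now and then, are a little off and sometimes report something else, mostly with a low value. They report only what shows in the picture. A call takes as long as a camera call. They do not tell look-alikes from the thing itself.
- r.boxes_of(picture, thing): "centre" ([column, row] in pixels, amid what is visible of it).
- r.silhouettes(picture, thing): "pixels" (384x512 bool, what is visible of it) and "centre" ([column, row] in pixels, amid what is visible of it).
The state is a dict: "time": time; "joint_positions": joint angles; "joint_vel": joint speeds; "joint_efforts": joint torques, N m; "ee_pos": TCP position; "tool_rot": TCP orientation; "contact_force": force on the tool from outside, world axes, zero at the start; "torque": the same for the moment, N m; "finger_gap": opening from 0.0 (shut) to 1.0 (fully open).
Only numpy, scipy, OpenCV 4.12 (cv2) and the standard library are available. Lean on these libraries where they do the work, as an engineer would, in place of code of your own. Each camera call takes 0.05 s, during which the arm holds its last target.

### The job

The blue bin has come off the desk rail: tip it nose-up to slip its rear lip into the rail's upper groove, in the free stretch between the letter pocket and the yellow ledge, and lower it until it hangs upright, fully seated and flat against the rail. Let go of it, then take the glue stick and set it upright into the hanging bin. Do not drop either of them, and leave the other things on the desk where they are.

Things in the scene. Friction and masses are not known exactly. Their poses are not given: they have to be found in the camera images.
- rail_groove (a point): Mid-length of the rail, on its front face, at the lower edge of the UPPER groove, 135 mm above the desk. Axes: x level into the rail (away from the robot), y left along it, z up. The groove's opening is 16 mm high in a 3 mm skin; behind it a cavity 21 mm deep reaches 15 mm above the opening and 6 mm below it, so a lip can go in and up behind the upper slat.
- rail: Fixed aluminium slat rail, 520 mm long, 27 mm thick, 169 mm high over all, standing on two posts behind it; both grooves run its whole length. The upper slat is 18 mm high and ends at the rail's top. A second, lower groove opens 36 to 52 mm below the upper one's lower edge and is not to be used. Origin: mid-length, at its front face, on the desk; axes as rail_groove.
- pocket_top (a point): Grey letter pocket with papers hanging on the rail (fixed), 90 mm wide, standing out 46 mm, reaching 25 mm above the groove's lower edge. This point: its mid-width, on the rail's front face at the upper groove's lower edge; axes as rail_groove. It hangs left or right of the free stretch of rail.
- ledge_top (a point): Yellow clip ledge hanging on the rail (fixed), 90 mm wide, standing out 46 mm. This point: its mid-width, on the rail's front face at the upper groove's lower edge; axes as rail_groove. It hangs on the other side of the free stretch from the letter pocket; the free stretch is 190 to 270 mm long.
- bin_centre (a point): Centre of the blue bin, 37 mm above its underside, midway in depth and width. Open at the top, 80 mm deep (x), 60 mm wide (y), 74 mm high, walls 3 mm, about 0.14 kg, standing on the desk. Axes: x towards its back (the steel hanger, which goes against the rail), y across, z up. Its flat side walls at y = +-30 mm can be gripped.
- bin_hook (a point): Corner of the bin's hanger: bin_centre + 40 mm x + 33 mm z, same axes. A 4 mm tongue (z 0 to 4) runs back 9 mm; a 3 mm lip at its end (x 6 to 9) stands up to z 22; both 50 mm wide. The lip enters only with the bin tipped front-up 35 to 45 degrees, tip first, in and up; then turn it level. Home, this point is at the groove's lower edge, 0 to 3 mm before the face.
- glue_centre (a point): Loose glue stick, a cylinder 30 mm in diameter (cap 31 mm) and 112 mm tall, white with red band and orange cap, about 0.05 kg, standing upright on the desk. This point: its centre, 56 mm above its foot; z along its axis.
- bin: The same blue bin; origin at the centre of its underside, axes as bin_centre.
- glue: The same glue stick; origin at the centre of its foot.
- stapler: Loose red and black stapler, 135 x 34 x 40 mm, long along x; origin under its centre. Leave alone.
- mouse: Loose black computer mouse, 105 x 58 x 33 mm; origin under its centre. Leave alone.
- tape: Loose amber roll of tape lying flat, 72 mm across, 18 mm high; origin under its centre. Leave alone.
- mug: Loose white mug, 80 mm across, 92 mm tall, handle at its +y; origin under its centre. Leave alone.
- sweets: Loose red jar with a white cap, 72 mm across, 75 mm tall; origin under its centre. Leave alone.
- phone: Loose black phone lying flat, 150 x 72 x 9 mm, long along x; origin under its centre. Leave alone.
- notes: Loose yellow block of sticky notes, 76 x 76 x 22 mm; origin under its centre. Leave alone.
Things that resemble listed ones, but are neither listed nor needed, are in the scene too. What is shaped like the glue but green or turquoise is not meant.

How it is judged:
By the outcome, as a careful person would: the job done as asked, in the order asked, and still so for the second after the job is handed in, with the robot touching nothing.
It also fails if it takes over 72 s, if anything falls off the work surface, if the arm or the gripper's body presses on something with over 40 N, if the wrist force passes 120 N, or if a joint passes its speed limit or range.

## Working session

There is one attempt and no reset: what is moved stays moved. The work goes in short steps, Python scripts to look and compute and a tool call to move; the robot and the scene stay as the last step left them, time stands still between calls to the robot, and variables do not carry over. Pictures are saved under pics/ and viewed, and the job is handed in when it is done.

Besides the shell and the picture viewer there is one more tool, called in YAML: its name, and indented under it one key for each argument. arm_command: Moves the arm, as the interface text tells. Its arguments: {"type":"object","properties":{"deltas":{"type":"array","items":{"type":"array"}},"newtons":{"type":"number"}},"required":["deltas"]}

```bash
ls; mkdir -p pics; python3 - <<'E'
from station import r
import cv2,numpy as np
print(r.read_state())
for n in("scene","top"):
    im=r.get_image(n); cv2.imwrite(f"pics/{n}0.png",im["pixels"])
    print(n,im["fov_y"],im["cx"],im["cy"],np.round(im["world_to_cam"],4).tolist())
    np.save(f"{n}_cal.npy",im["world_to_cam"])
    for t in("rail","pocket_top","ledge_top","bin","bin_hook","bin_centre","rail_groove","glue","glue_centre","mug","sweets","stapler","mouse","tape","phone","notes"):
        try: print(t,[(np.round(b["centre"],1).tolist(),round(b["p"],2)) for b in r.boxes_of(im,t)[:3]])
        except Exception as e: print(t,e)
print(r.read_state()["time"])
E
```

```text
pics
{'time': 0.0, 'joint_positions': array([ 1.16867337e+00,  3.78108254e-01,  7.96575115e-02,  1.27440112e+00,
       -4.66493209e-06,  1.46049144e+00]), 'joint_vel': array([-0.0011494 , -0.0006518 ,  0.00093288,  0.00058706,  0.00068026,
       -0.00141163]), 'joint_efforts': array([-1.00723824e-03, -4.63600802e+01,  2.69876665e+01,  2.06598878e-02,
       -7.83823361e-05, -1.24589778e-06]), 'ee_pos': array([0.16516903, 0.55009544, 0.23034732]), 'tool_rot': array([-3.13954910e+00, -2.21639263e-04,  2.84977436e+00]), 'contact_force': array([-0.46319087,  0.34275608, -1.00681535]), 'torque': array([ 0.00564037,  0.01020278, -0.07637802]), 'finger_gap': 1.0014931508505869}
scene 54.34376191914636 254.6762711521199 186.79760334334256 [[-0.7256, 0.6878, -0.0175, 0.3987], [0.4506, 0.4559, -0.7675, -0.1475], [-0.52, -0.5648, -0.6408, 1.4252], [0.0, 0.0, 0.0, 1.0]]
rail [([218.2, 223.9], 0.63)]
pocket_top [([175.3, 170.0], 0.55)]
ledge_top [([259.6, 212.6], 0.15)]
bin [([227.1, 178.7], 0.82)]
bin_hook [([226.0, 181.1], 0.6), ([275.2, 193.4], 0.54)]
bin_centre [([227.0, 184.8], 0.9), ([274
[... 946 characters left out ...]
21.2, 241.1], 0.31)]
bin_hook [([311.3, 188.5], 0.65), ([329.4, 125.0], 0.49)]
bin_centre [([262.3, 221.9], 0.67), ([312.7, 187.7], 0.6), ([327.4, 121.2], 0.5)]
rail_groove [([271.5, 115.5], 0.65), ([398.4, 174.7], 0.33)]
glue [([179.1, 212.6], 0.74), ([192.3, 188.9], 0.72), ([184.4, 169.7], 0.56)]
glue_centre [([198.3, 191.0], 0.68), ([184.2, 169.6], 0.67)]
mug [([398.4, 172.3], 0.6)]
sweets [([109.6, 176.5], 0.71)]
stapler [([259.8, 220.1], 0.56), ([257.7, 175.6], 0.42)]
mouse [([376.8, 251.6], 0.64), ([150.6, 255.2], 0.27)]
tape [([248.5, 185.0], 0.74), ([194.4, 191.2], 0.23), ([313.1, 188.5], 0.15)]
phone [([149.7, 256.2], 0.94), ([272.2, 113.6], 0.45)]
notes [([109.6, 179.9], 0.47)]
1.7
```

```bash
cd pics; python3 - <<'E'
import cv2
for n in("scene","top"):
    a=cv2.imread(f"{n}0.png"); 
    cv2.imwrite(f"{n}0b.png",cv2.resize(a[90:330,90:430],None,fx=2.3,fy=2.3,interpolation=cv2.INTER_CUBIC))
E
```

```text
(no output)
```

View pics/scene0b.png

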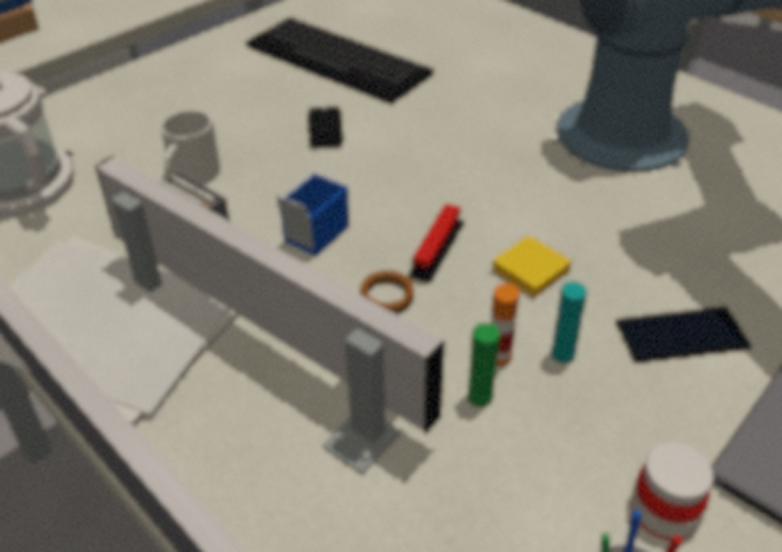

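View pics/top0b.png

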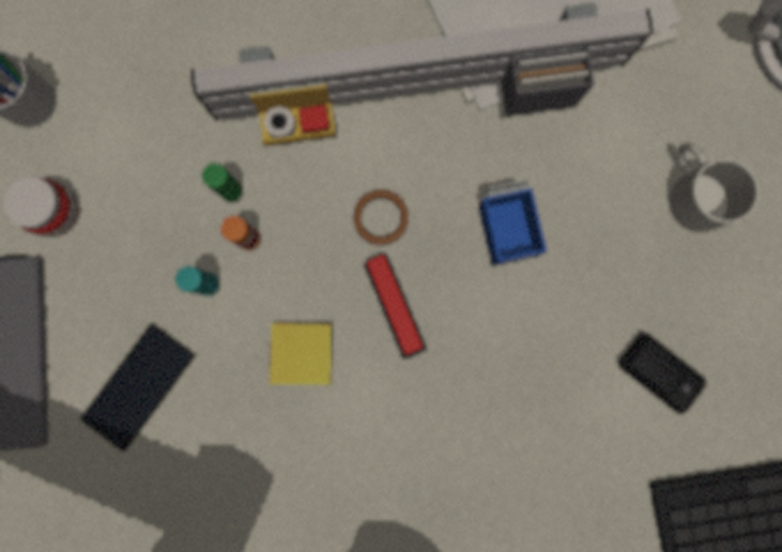

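View pics/scene0.png

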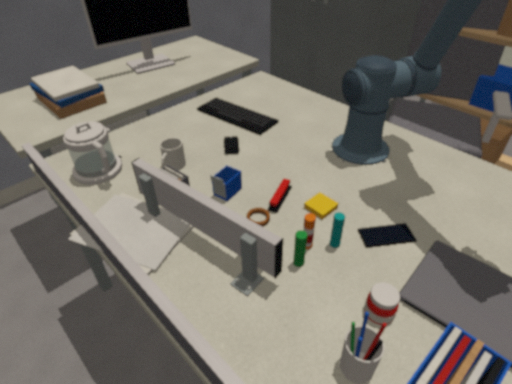

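```bash
cd pics; python3 - <<'E'
import cv2
a=cv2.imread("top0.png")
cv2.imwrite("topA.png",cv2.resize(a[90:210,160:385],None,fx=3.5,fy=3.5,interpolation=cv2.INTER_CUBIC))
a=cv2.imread("scene0.png")
cv2.imwrite("scA.png",cv2.resize(a[150:285,120:350],None,fx=3.4,fy=3.4,interpolation=cv2.INTER_CUBIC))
E
```

```text
(no output)
```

View pics/topA.png

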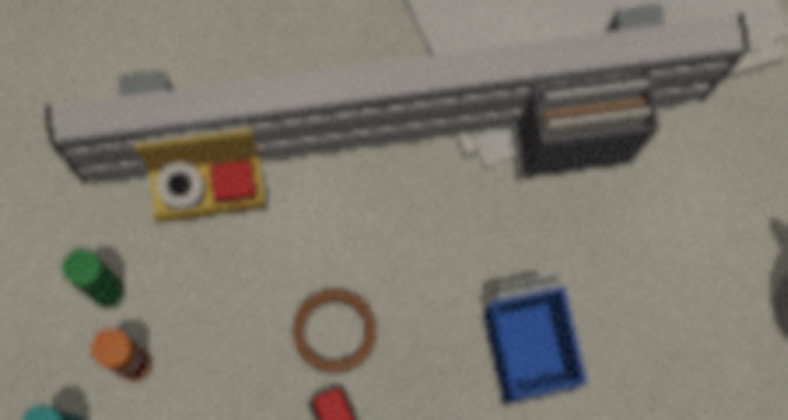

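View pics/scA.png

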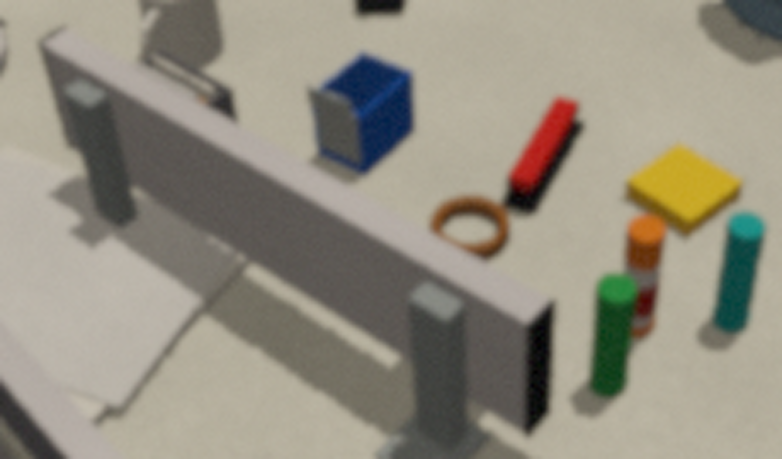

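View pics/top0.png

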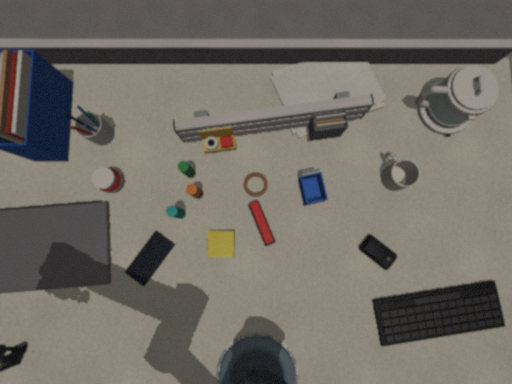

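```bash
cat > h.py <<'E'
import numpy as np,cv2
from scipy.optimize import least_squares
C={"scene":(54.34376191914636,254.6762711521199,186.79760334334256),"top":(56.12216109471421,260.2859951047872,189.8195546106482)}
M={n:np.load(f"{n}_cal.npy") for n in C}
def proj(n,P):
    P=np.atleast_2d(P); f=192/np.tan(np.radians(C[n][0]/2)); q=P@M[n][:3,:3].T+M[n][:3,3]
    return np.c_[f*q[:,0]/q[:,2]+C[n][1],f*q[:,1]/q[:,2]+C[n][2]]
def at_z(n,uv,z):
    f=192/np.tan(np.radians(C[n][0]/2)); d=np.array([(uv[0]-C[n][1])/f,(uv[1]-C[n][2])/f,1])
    R=M[n][:3,:3];d=R.T@d;o=-R.T@M[n][:3,3]; return o+d*(z-o[2])/d[2]
def pose(p,L):  # p=x,y,yaw
    c,s=np.cos(p[2]),np.sin(p[2]); L=np.atleast_2d(L)
    return np.c_[p[0]+c*L[:,0]-s*L[:,1],p[1]+s*L[:,0]+c*L[:,1],L[:,2]]
def un(n,pt): # crop->full px
    ox,oy,k={"top":(160,90,3.5),"scene":(120,150,3.4)}[n]
    return np.array([(pt[0]+.5)/k-.5+ox,(pt[1]+.5)/k-.5+oy])
def fit(obs,p0,fs=(0,1,2)):
    def res(p): return np.concatenate([(proj(n,pose(p,L))[0]-un(n,uv)) for n,L,uv in obs])
    s=least_squares(res,p0,loss="soft_l1"); return s.x,res(s.x).reshape(-1,2)
E
python3 - <<'E'
from h import *
T=.169
rail=[("top",(.027,.26,T),(48,105)),("top",(0,.26,T),(58,140)),("top",(.027,-.26,T),(742,15)),("top",(0,-.26,T),(747,48)),
("scene",(.027,.26,T),(527,320)),("scene",(0,.26,T),(552,303)),("scene",(.027,-.26,T),(42,42)),("scene",(0,-.26,T),(62,30))]
p,r_=fit(rail,[.6,0,0]);print("rail",p,np.degrees(p[2]));print(np.round(r_,1).tolist())
# bin: crop points. top rim outer corners z=.074 front-left(...)
b=[("top",(.04,.03,.074),(487,303)),("top",(.04,-.03,.074),(565,288)),("top",(-.04,.03,.074),(508,402)),("top",(-.04,-.03,.074),(584,382)),
("scene",(.04,-.03,0),(322,152)),("scene",(.04,.03,0),(362,170)),("scene",(-.04,.03,0),(410,122)),("scene",(-.04,.03,.074),(412,75)),("scene",(-.04,-.03,.074),(364,53))]
p,r_=fit(b,[.5,-.1,0]);print("bin",p,np.degrees(p[2]));print(np.round(r_,1).tolist())
E
```

```text
rail [ 0.69710932 -0.04700458  0.13659416] 7.826269149731754
[[0.2, 0.6], [-1.5, 0.6], [-0.5, -0.0], [-0.1, 0.4], [-0.5, 1.4], [-0.9, -0.7], [-1.4, 0.1], [0.2, -0.7]]
bin [ 0.52359796 -0.15835997  0.19114826] 10.951988624466734
[[0.9, -0.2], [-0.5, 0.1], [0.9, -0.6], [0.2, 1.0], [-1.6, 0.5], [0.9, 2.1], [1.8, 3.0], [0.3, -0.7], [-0.1, -0.4]]
```

```bash
python3 - <<'E'
from h import *
rp=[0.6971,-0.0470,0.1366]; bp=[.5236,-.1584,.1911]
def box(x0,x1,y0,y1,z0,z1): return [[a,b,c] for a in(x0,x1) for b in(y0,y1) for c in(z0,z1)]
E=[(i,j) for i in range(8) for j in range(i) if bin(i^j).count('1')==1]
for n,(ox,oy,k),(h,w) in(("top",(160,90,3.5),(120,225)),("scene",(120,150,3.4),(135,230))):
    a=cv2.imread(f"pics/{n}0.png")[oy:oy+h,ox:ox+w]; a=cv2.resize(a,None,fx=k,fy=k,interpolation=cv2.INTER_CUBIC)
    for p,B,col in((rp,box(0,.027,-.26,.26,.065,.169),(0,0,255)),(rp,box(0,0,-.26,.26,.135,.151),(0,255,0)),(bp,box(-.04,.04,-.03,.03,0,.074),(0,255,255)),(bp,box(.046,.049,-.025,.025,.07,.092),(0,255,0))):
        q=proj(n,pose(p,B)); q=(q-[ox,oy]+.5)*k-.5
        for i,j in E: cv2.line(a,tuple(np.int32(q[i]*8)),tuple(np.int32(q[j]*8)),col,1,cv2.LINE_AA,3)
    cv2.imwrite(f"pics/ov_{n}.png",a)
# ledge corners at z?; pocket
for nm,uv in(("ledge L",(138,145)),("ledge R",(252,130)),("pocket L",(535,90)),("pocket R",(650,78))):
    for z in(.135,.16):
        w=at_z("top",un("top",uv),z); d=w[:2]-rp[:2]; c,s=np.cos(rp[2]),np.sin(rp[2]); print(nm,z,np.round([c*d[0]+s*d[1],-s*d[0]+c*d[1]],4))
print("glue top", at_z("top",un("top",(112,348)),.112),at_z("scene",un("scene",(646,229)),.112))
print("green", at_z("top",un("top",(82,266)),.112)," turq",at_z("top",(174.5,211.5),.112))
E
```

```text
ledge L 0.135 [-0.      0.2024]
ledge L 0.16 [-0.0079  0.1992]
ledge R 0.135 [-0.0003  0.1145]
ledge R 0.16 [-0.0081  0.1137]
pocket L 0.135 [ 0.0013 -0.1055]
pocket L 0.16 [-0.0065 -0.1004]
pocket R 0.135 [-0.0014 -0.1949]
pocket R 0.16 [-0.0092 -0.1875]
glue top [0.51591544 0.17438912 0.112     ] [0.51525662 0.17731634 0.112     ]
green [0.57994174 0.19893496 0.112     ]  turq [0.45571315 0.21878906 0.112     ]
```

View pics/ov_top.png

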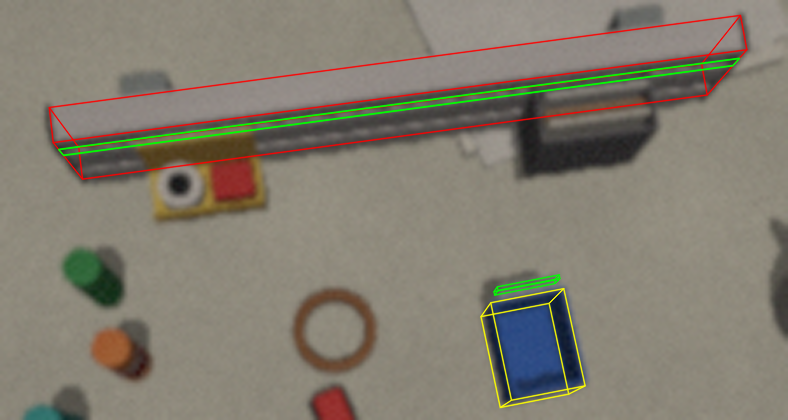

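View pics/ov_scene.png

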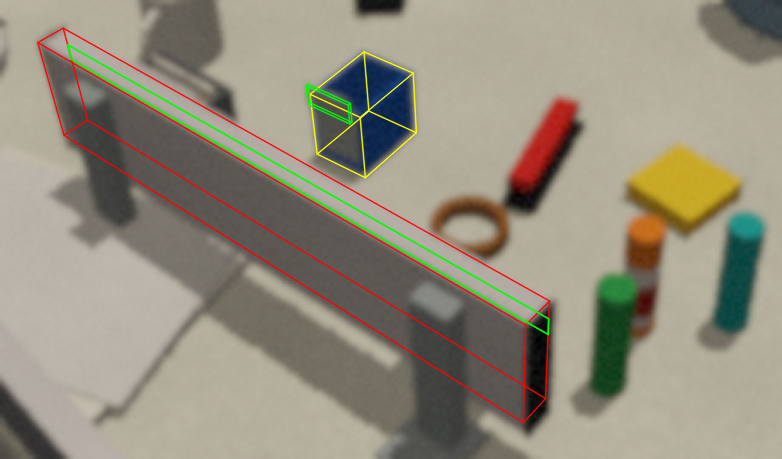

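```bash
python3 - <<'E'
from station import r
from h import *
for n in("top","scene"):
    im=r.get_image(n); np.save(f"{n}_1.npy",im["pixels"])
    for t in("bin","glue"):
        for i,s in enumerate(r.silhouettes(im,t)[:3]):
            m=s["pixels"]; print(n,t,s["p"],s["centre"],m.sum()); np.save(f"m_{n}_{t}{i}.npy",m)
a=cv2.imread("pics/top0.png")[160:210,290:335]
b=cv2.imread("pics/scene0.png")[155:205,200:250]
cv2.imwrite("pics/binz.png",np.hstack([cv2.resize(a,(396,440),interpolation=cv2.INTER_CUBIC),cv2.resize(b,(400,440),interpolation=cv2.INTER_CUBIC)]))
E
```

```text
top bin 0.58 [312.7, 185.7] 821
top glue 0.78 [186.3, 171.2] 196
top glue 0.5 [196.0, 189.1] 167
top glue 0.45 [177.4, 209.4] 191
scene bin 0.64 [225.2, 178.3] 833
scene glue 0.87 [297.9, 250.4] 418
scene glue 0.72 [312.9, 225.5] 330
scene glue 0.57 [337.0, 230.1] 361
```

View pics/binz.png

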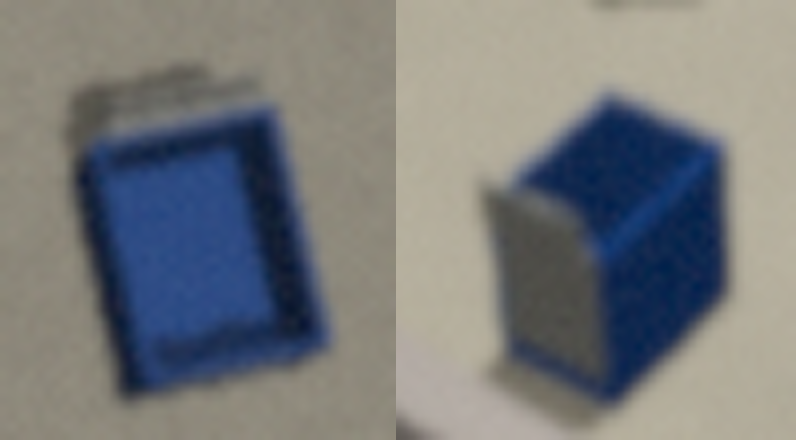

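```bash
python3 - <<'E'
import h
from h import *
def un(n,p): return np.array([290+(p[0]+.5)/8.8-.5,160+(p[1]+.5)/8.8-.5]) if n=="top" else np.array([200+(p[0]-396+.5)/8-.5,155+(p[1]+.5)/8.8-.5])
h.un=un
b=[("top",(.04,.03,.074),(90,150)),("top",(.04,-.03,.074),(278,105)),("top",(-.04,.03,.074),(147,387)),("top",(-.04,-.03,.074),(330,348)),("top",(-.04,.03,0),(123,397)),
("scene",(.04,-.03,0),(512,352)),("scene",(.04,.03,0),(605,408)),("scene",(-.04,.03,0),(727,295)),("scene",(-.04,.03,.074),(727,145)),("scene",(-.04,-.03,.074),(610,92))]
p,r_=fit(b,[.5,-.1,0]);print("bin both",p,np.degrees(p[2]));print(np.round(r_,1).tolist())
p2,_=fit(b[:5],[.5,-.1,0]);print("top",p2); p3,_=fit(b[5:],[.5,-.1,0]);print("scene",p3)
E4=[(i,j) for i in range(8) for j in range(i) if bin(i^j).count('1')==1]
B=[[a,b,c] for a in(-.04,.04) for b in(-.03,.03) for c in(0,.074)]
img=[]
for n,(ox,oy,w) in(("top",(290,160,45)),("scene",(200,155,50))):
    a=cv2.resize(cv2.imread(f"pics/{n}0.png")[oy:oy+50,ox:ox+w],None,fx=8,fy=8,interpolation=cv2.INTER_CUBIC)
    q=(proj(n,pose(p,B))-[ox,oy]+.5)*8-.5
    for i,j in E4: cv2.line(a,tuple(np.int32(q[i]*8)),tuple(np.int32(q[j]*8)),(0,255,255),1,cv2.LINE_AA,3)
    img.append(a)
cv2.imwrite("pics/binov.png",np.hstack(img))
E
```

```text
bin both [ 0.5244234  -0.15991565  0.19797165] 11.342939856738887
[[0.4, -0.8], [-0.1, 0.2], [0.0, 0.1], [0.2, 0.3], [-0.5, 1.1], [-1.7, 0.3], [0.9, 0.8], [0.5, 0.3], [-0.4, -0.2], [-0.3, -0.3]]
top [ 0.52482708 -0.15976785  0.20771456]
scene [ 0.52352847 -0.1607875   0.17461774]
```

View pics/binov.png

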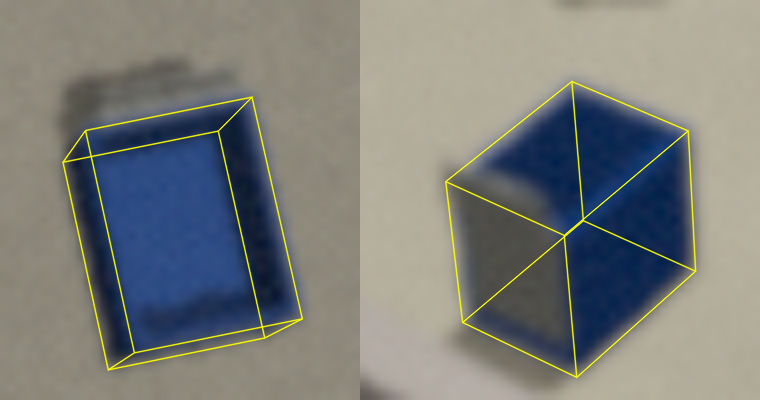

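```bash
cat > plan.py <<'E'
import sys,numpy as np
from station import r
def wrap(a): return (a+np.pi)%(2*np.pi)-np.pi
def show():
    s=r.read_state(); print("t%.2f"%s["time"],"pos",np.round(s["ee_pos"]*1000,1),"yaw",np.round(s["tool_rot"],4),"F",np.round(s["contact_force"],1),"M",np.round(s["torque"],2),"gap",round(float(s["finger_gap"]),3),"q",np.round(s["joint_positions"],2)); return s
def plan(tgt,yaw=None,n=5):
    """rows: total shift in tool axes evenly split, turn alike; shift is along axes before that row's turn"""
    s=show(); d=(np.array(tgt)*1000-s["ee_pos"]*1000); y=s["tool_rot"][2]; dy=0 if yaw is None else wrap(yaw-y)
    if abs(dy)>np.pi/2: dy=wrap(dy+np.pi)
    print("dworld",np.round(d,1),"turn total",round(-np.degrees(dy),1))
    for i in range(n):
        a=y+dy*i/n; c,sn=np.cos(a),np.sin(a); e=d/n
        print([[round(c*e[0]+sn*e[1],1),round(sn*e[0]-c*e[1],1),round(-e[2],1)],round(-np.degrees(dy)/n,2)])
if __name__=="__main__":
    a=[float(x) for x in sys.argv[1:]]
    plan(a[:3],a[3] if len(a)>3 else None,int(a[4]) if len(a)>4 else 5)
E
python3 plan.py .5097 -.163 .16 .20 15
```

```text
t2.00 pos [165.4 550.7 231.3] yaw [3.1415 0.     2.8497] F [-0.4  0.6 -0.4] M [-0.01 -0.03 -0.  ] gap 0.998 q [1.17 0.38 0.08 1.27 0.   1.46]
dworld [ 344.3 -713.7  -71.3] turn total -28.2
[[np.float64(-35.7), np.float64(-39.0), np.float64(4.8)], np.float64(-1.88)]
[[np.float64(-34.4), np.float64(-40.1), np.float64(4.8)], np.float64(-1.88)]
[[np.float64(-33.0), np.float64(-41.2), np.float64(4.8)], np.float64(-1.88)]
[[np.float64(-31.7), np.float64(-42.3), np.float64(4.8)], np.float64(-1.88)]
[[np.float64(-30.3), np.float64(-43.3), np.float64(4.8)], np.float64(-1.88)]
[[np.float64(-28.8), np.float64(-44.3), np.float64(4.8)], np.float64(-1.88)]
[[np.float64(-27.4), np.float64(-45.2), np.float64(4.8)], np.float64(-1.88)]
[[np.float64(-25.9), np.float64(-46.1), np.float64(4.8)], np.float64(-1.88)]
[[np.float64(-24.3), np.float64(-46.9), np.float64(4.8)], np.float64(-1.88)]
[[np.float64(-22.8), np.float64(-47.7), np.float64(4.8)], np.float64(-1.88)]
[[np.float64(-21.2), np.float64(-48.4), np.float64(4.8)], np.float64(-1.88)]
[[np.float64(-19.6), np.float64(-49.0), np.float64(4.8)], np.float64(-1.88)]
[[np.float64(-18.0), np.float64(-49.7), np.float64(4.8)], np.float64(-1.88)]
[[np.float64(-16.4), np.float64(-50.2), np.float64(4.8)], np.float64(-1.88)]
[[np.float64(-14.7), np.float64(-50.7), np.float64(4.8)], np.float64(-1.88)]
```

arm_command:
  deltas:
    - [[-36, -39, 5], -2, 1]
    - [[-34, -40, 5], -2, 1]
    - [[-33, -41, 5], -2, 1]
    - [[-32, -42, 5], -2, 1]
    - [[-30, -43, 5], -2, 1]

```text
time: 2.62
ee_pos: [0.282, 0.3128, 0.2064]
tool_rot: [3.141, 0.001, 3.026]
contact_force: [1.4, -0.2, -0.1]
finger_gap: 0.997
```

arm_command:
  deltas:
    - [[-29, -44, 5], -2, 1]
    - [[-27, -45, 5], -2, 1]
    - [[-26, -46, 5], -2, 1]
    - [[-24, -47, 5], -2, 1]
    - [[-23, -48, 5], -2, 1]

```text
time: 3.25
ee_pos: [0.4002, 0.0764, 0.1815]
tool_rot: [3.141, 0.001, -3.083]
contact_force: [-0.3, 0.4, -0.6]
finger_gap: 0.999
```

```bash
python3 plan.py .5097 -.163 .16 .20
```

```text
t3.25 pos [400.2  76.4 181.5] yaw [ 3.1413e+00  1.2000e-03 -3.0833e+00] F [-0.3  0.4 -0.6] M [ 0.03 -0.04  0.  ] gap 0.999 q [ 0.03  0.07 -0.45  1.05  0.   -0.03]
dworld [ 109.5 -239.4  -21.5] turn total -8.1
[[np.float64(-19.1), np.float64(-49.1), np.float64(4.3)], np.float64(-1.62)]
[[np.float64(-17.7), np.float64(-49.6), np.float64(4.3)], np.float64(-1.62)]
[[np.float64(-16.3), np.float64(-50.1), np.float64(4.3)], np.float64(-1.62)]
[[np.float64(-14.8), np.float64(-50.5), np.float64(4.3)], np.float64(-1.62)]
[[np.float64(-13.4), np.float64(-50.9), np.float64(4.3)], np.float64(-1.62)]
```

arm_command:
  deltas:
    - [[-19, -49, 4], -2, 1]
    - [[-18, -50, 4], -2, 1]
    - [[-16, -50, 4], -2, 1]
    - [[-15, -50, 4], -1, 1]
    - [[-13, -51, 4], -1, 1]

```text
time: 3.88
ee_pos: [0.5114, -0.162, 0.1613]
tool_rot: [-3.142, 0.001, -2.944]
contact_force: [1.0, 0.8, 0.6]
finger_gap: 0.995
```

```bash
python3 plan.py .5097 -.163 .027 .20; python3 - <<'E'
from station import r
import cv2
im=r.get_image("top")["pixels"]; cv2.imwrite("pics/t2.png",cv2.resize(im[110:260,230:400],None,fx=4,fy=4,interpolation=cv2.INTER_CUBIC))
E
```

```text
t3.88 pos [ 511.4 -162.   161.3] yaw [-3.1415e+00  7.0000e-04 -2.9444e+00] F [1.  0.8 0.6] M [ 0.03 -0.07 -0.02] gap 0.995 q [-0.43  0.33 -0.17  1.07  0.   -0.62]
dworld [  -1.7   -1.  -134.3] turn total -0.2
[[np.float64(0.4), np.float64(-0.1), np.float64(26.9)], np.float64(-0.03)]
[[np.float64(0.4), np.float64(-0.1), np.float64(26.9)], np.float64(-0.03)]
[[np.float64(0.4), np.float64(-0.1), np.float64(26.9)], np.float64(-0.03)]
[[np.float64(0.4), np.float64(-0.1), np.float64(26.9)], np.float64(-0.03)]
[[np.float64(0.4), np.float64(-0.1), np.float64(26.9)], np.float64(-0.03)]
```

View pics/t2.png

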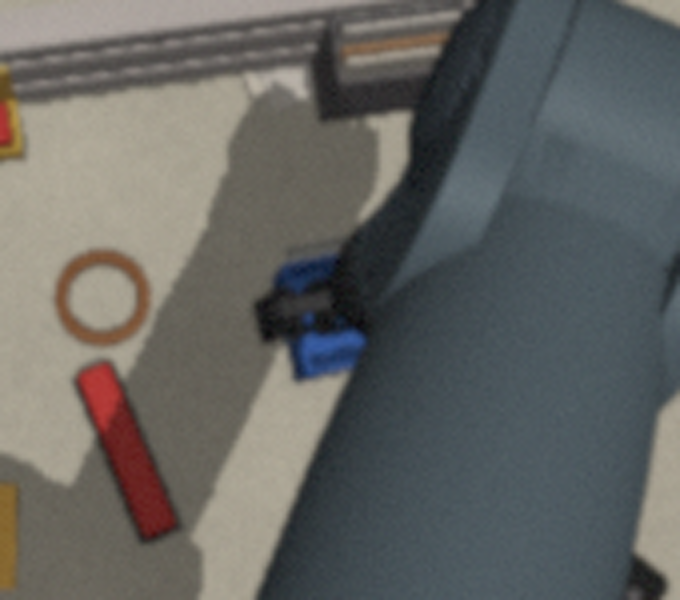

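arm_command:
  deltas:
    - [[2, 0, 35], 0, 1]
    - [[0, 0, 35], 0, 1]
    - [[0, 0, 30], 0, 1]
    - [[0, 0, 20], 0, 1]
    - [[0, 0, 13], 0, 1]
  newtons: 20

```text
time: 4.55
ee_pos: [0.5082, -0.1603, 0.0273]
tool_rot: [3.141, -0.001, -2.945]
contact_force: [-0.3, 0.1, 0.3]
finger_gap: 0.998
```

arm_command:
  deltas:
    - [[0, 0, 1], 0, 0.5]
    - [[0, 0, 0], 0, 0.3]
    - [[0, 0, 0], 0, 0]
    - [[0, 0, 0], 0, 0]
    - [[0, 0, 0], 0, 0]
  newtons: 20

```text
time: 5.18
ee_pos: [0.5091, -0.1607, 0.0277]
tool_rot: [-3.141, 0.001, -2.945]
contact_force: [-0.7, -0.4, 0.4]
finger_gap: 0.702
```

```bash
python3 - <<'E'
from plan import *
show()
import cv2
im=r.get_image("scene")["pixels"]; cv2.imwrite("pics/s3.png",cv2.resize(im[110:260,130:330],None,fx=4,fy=4,interpolation=cv2.INTER_CUBIC))
E
```

```text
t5.17 pos [ 509.1 -160.7   27.7] yaw [-3.1413e+00  7.0000e-04 -2.9447e+00] F [-0.7 -0.4  0.4] M [0.01 0.08 0.04] gap 0.702 q [-0.42  0.45 -0.38  0.75  0.   -0.62]
```

View pics/s3.png

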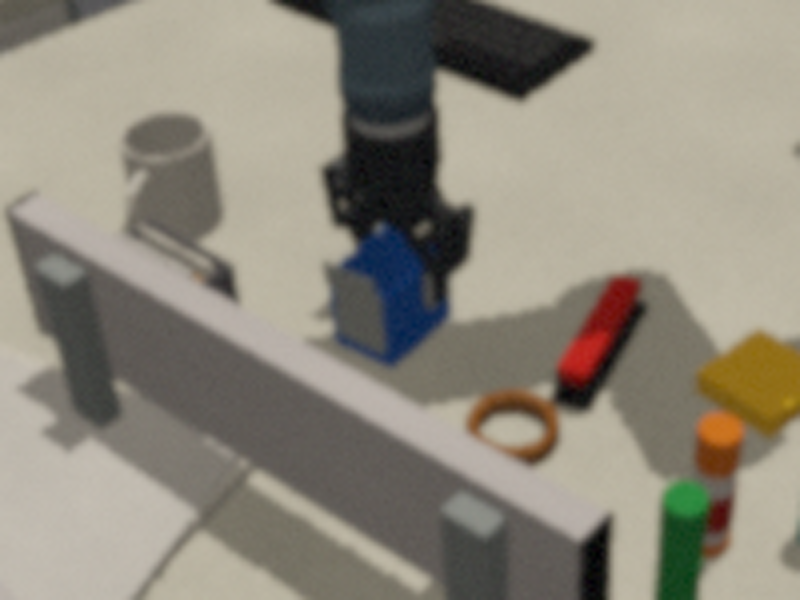

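arm_command:
  deltas:
    - [[0, 0, -10], 0, 0]
    - [[0, 0, -25], 0, 0]
    - [[0, 0, -45], 0, 0]
    - [[0, 0, -45], 0, 0]
    - [[0, 0, -35], 0, 0]

```text
time: 5.85
ee_pos: [0.5091, -0.1608, 0.1899]
tool_rot: [-3.14, 0.002, -2.945]
contact_force: [0.7, -0.6, -2.1]
finger_gap: 0.703
```

```bash
python3 plan.py .6271 -.0515 .186 -3.005
```

```text
t5.85 pos [ 509.1 -160.8  189.9] yaw [-3.1404e+00  1.7000e-03 -2.9447e+00] F [ 0.7 -0.6 -2.1] M [ 0.02 -0.01 -0.04] gap 0.703 q [-0.42  0.31 -0.13  1.13  0.   -0.62]
dworld [118.  109.3  -3.9] turn total 3.5
[[np.float64(-27.4), np.float64(16.8), np.float64(0.8)], np.float64(0.69)]
[[np.float64(-27.2), np.float64(17.2), np.float64(0.8)], np.float64(0.69)]
[[np.float64(-27.0), np.float64(17.5), np.float64(0.8)], np.float64(0.69)]
[[np.float64(-26.8), np.float64(17.8), np.float64(0.8)], np.float64(0.69)]
[[np.float64(-26.6), np.float64(18.1), np.float64(0.8)], np.float64(0.69)]
```

arm_command:
  deltas:
    - [[-27, 17, 1], 0.7, 0]
    - [[-27, 17, 1], 0.7, 0]
    - [[-27, 17.5, 1], 0.7, 0]
    - [[-27, 18, 0], 0.7, 0]
    - [[-27, 18, 0], 0.7, 0]

```text
time: 6.48
ee_pos: [0.6272, -0.0505, 0.1847]
tool_rot: [3.142, -0.0, -3.006]
contact_force: [-0.9, -0.3, -1.6]
finger_gap: 0.699
```

```bash
python3 - <<'E'
from plan import *
import cv2
show()
for n in("top","scene"):
    im=r.get_image(n)["pixels"]; cv2.imwrite(f"pics/{n}4.png",im)
a=cv2.imread("pics/top4.png")[70:220,180:380];b=cv2.imread("pics/scene4.png")[120:270,150:350]
cv2.imwrite("pics/c4.png",cv2.resize(np.vstack([a,b]),None,fx=2,fy=2,interpolation=cv2.INTER_CUBIC)[:,:])
E
```

```text
t6.47 pos [627.2 -50.5 184.7] yaw [ 3.1415e+00 -1.0000e-04 -3.0061e+00] F [-0.9 -0.3 -1.6] M [-0.02  0.04 -0.03] gap 0.699 q [-0.18  0.5   0.16  1.22  0.   -0.32]
```

View pics/c4.png

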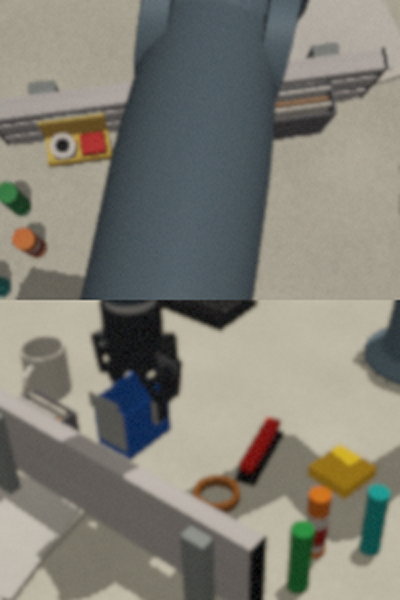

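arm_command:
  deltas:
    - [[-7, 0, 0], 0, 0]
    - [[-7, 0, -1], 0, 0]
    - [[-4, 0, -2], 0, 0]
    - [[-3, 0, -2], 0, 0]
    - [[-2, 0, -1], 0, 0]

```text
time: 7.2
ee_pos: [0.6466, -0.0494, 0.1902]
tool_rot: [-3.141, -0.006, -3.007]
contact_force: [-8.6, -1.9, 3.4]
finger_gap: 0.698
```

```bash
cat > snap.py <<'E'
import sys,cv2
from plan import *
show()
n,tag,x0,y0,w,h,k=sys.argv[1],sys.argv[2],*[int(v) for v in sys.argv[3:8]]
im=r.get_image(n)["pixels"]; cv2.imwrite(f"pics/raw_{tag}.png",im)
cv2.imwrite(f"pics/{tag}.png",cv2.resize(im[y0:y0+h,x0:x0+w],None,fx=k,fy=k,interpolation=cv2.INTER_CUBIC))
E
python3 snap.py scene s5 160 110 120 100 6
```

```text
t7.20 pos [646.6 -49.4 190.2] yaw [-3.1409 -0.006  -3.0072] F [-8.6 -1.9  3.4] M [-0.43  1.81 -0.01] gap 0.698 q [-0.17  0.55  0.25  1.27 -0.   -0.31]
```

View pics/s5.png

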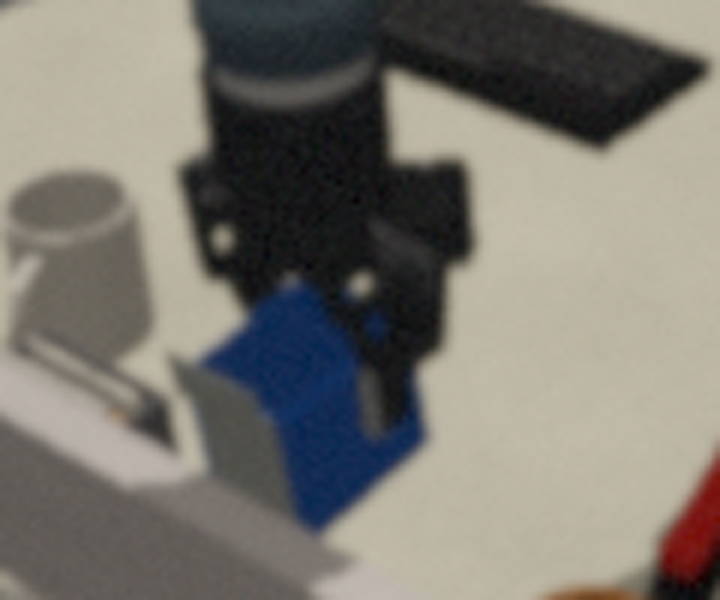

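arm_command:
  deltas:
    - [[-4, 0, -2], 0, 0]
    - [[-4, 0, -2], 0, 0]
    - [[-4, 0, -2], 0, 0]
    - [[-4, 0, -1], 0, 0]
    - [[-4, 0, -1], 0, 0]

```text
time: 7.88
ee_pos: [0.667, -0.0467, 0.1999]
tool_rot: [-3.141, -0.004, -3.007]
contact_force: [-9.6, -2.5, 8.6]
finger_gap: 0.697
```

```bash
python3 snap.py scene s6 160 110 120 100 6
```

```text
t7.88 pos [667.  -46.7 199.9] yaw [-3.1405 -0.0037 -3.0071] F [-9.6 -2.5  8.6] M [-0.28  2.1   0.04] gap 0.697 q [-0.16  0.59  0.34  1.32 -0.   -0.3 ]
```

View pics/s6.png

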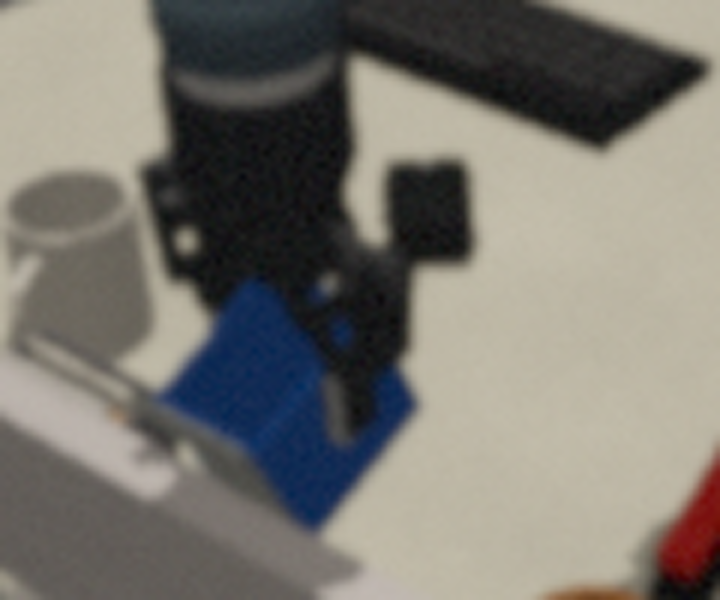

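```bash
cat > tilt.py <<'E'
from h import *
BO=np.array([[a,b,c] for a in(-.04,.04) for b in(-.03,.03) for c in(-.037,.037)])
LI=np.array([[a,b,c] for a in(.046,.049) for b in(-.025,.025) for c in(.033,.055)])
E12=[(i,j) for i in range(8) for j in range(i) if bin(i^j).count('1')==1]
def W(P,tcp,yaw,th,pz,gx=-.015,gz=.016,gy=0.):
    P=np.atleast_2d(P)-[gx,gy,gz]; c,s=np.cos(th),np.sin(th)
    Q=np.c_[P[:,0]*c+P[:,2]*s,P[:,1],-P[:,0]*s+P[:,2]*c]
    return pose([tcp[0],tcp[1],yaw],Q)+[0,0,tcp[2]+pz]
def fit_tilt(obs,tcp,yaw,off,k,x0=(.5,.025,-.015)):
    # params th, pz(axis above tcp), gx
    pts=np.array([o[0] for o in obs])/1000.; uv=np.array([[(u+.5)/k-.5+off[0],(v+.5)/k-.5+off[1]] for _,(u,v) in obs])
    f=lambda p:(np.r_[(proj("scene",W(pts,tcp,yaw,p[0],p[1],p[2]))-uv).ravel(),(p[1]-.025)/.004,(p[2]+.015)/.003])
    s=least_squares(f,x0); return s.x,f(s.x)
def draw(raw,tag,tcp,yaw,p,off,wh,k):
    a=cv2.imread(raw)[off[1]:off[1]+wh[1],off[0]:off[0]+wh[0]];a=cv2.resize(a,None,fx=k,fy=k,interpolation=cv2.INTER_CUBIC)
    for B,col in((BO,(0,255,255)),(LI,(0,255,0))):
        q=(proj("scene",W(B,tcp,yaw,*p))-off+.5)*k-.5
        for i,j in E12: cv2.line(a,tuple(np.int32(q[i]*8)),tuple(np.int32(q[j]*8)),col,1,cv2.LINE_AA,3)
    cv2.imwrite(f"pics/{tag}.png",a)
E
python3 - <<'E'
from tilt import *
tcp=[.667,-.0467,.1999];yaw=-3.0071+np.pi
p,f=fit_tilt([((-40,30,-37),(417,405)),((40,30,-37),(318,530)),((-40,-30,37),(248,283))],tcp,yaw,(160,110),6)
print(np.degrees(p[0]),p,np.round(f,1))
draw("pics/raw_s6.png","o6",tcp,yaw,p,(160,110),(120,100),6)
E
```

```text
30.658403129835545 [ 0.53509008  0.02535833 -0.01510024] [ 0.4 -1.1  0.3  3.2 -0.1 -1.8  0.1 -0. ]
```

View pics/o6.png

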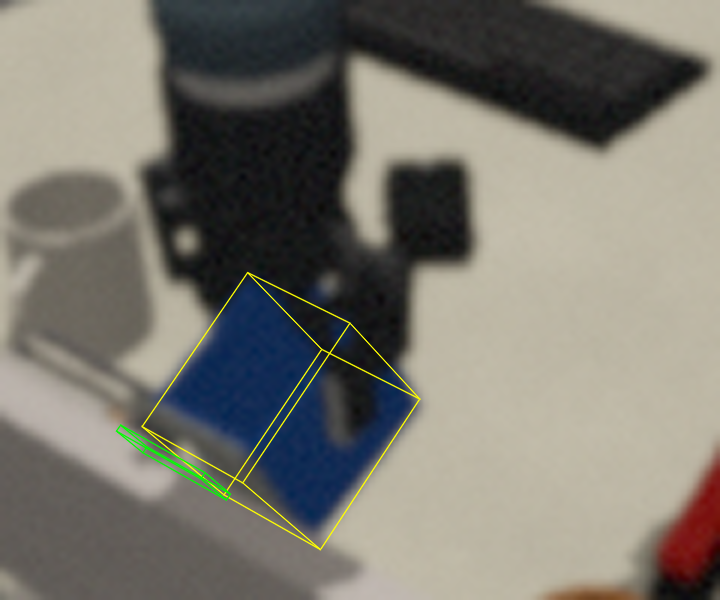

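```bash
python3 - <<'E'
from tilt import *
tcp=[.667,-.0467,.1999];yaw=-3.0071+np.pi
p,f=fit_tilt([((-40,30,-37),(417,405)),((40,-30,37),(163,400)),((40,30,37),(248,442)),((-40,-30,37),(252,280))],tcp,yaw,(160,110),6)
print(np.degrees(p[0]),p,np.round(f,1))
draw("pics/raw_s6.png","o6b",tcp,yaw,p,(160,110),(120,100),6)
E
```

```text
21.005966234436464 [ 0.36662327  0.02517675 -0.01000241] [ 0.2  1.  -3.   0.  -0.3  2.3  1.9 -2.8  0.   1.7]
```

View pics/o6b.png

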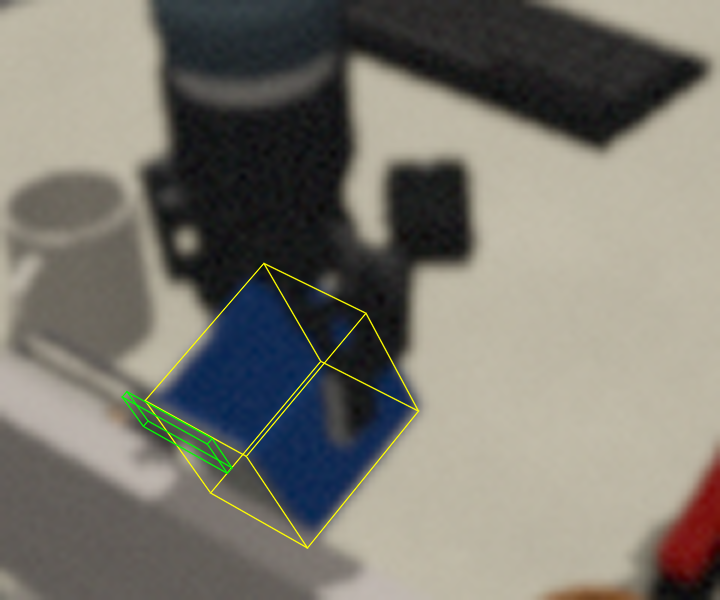

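```bash
python3 - <<'E'
from tilt import *
a=cv2.imread("pics/raw_s6.png")[145:205,170:240]
cv2.imwrite("pics/z6.png",cv2.resize(a,None,fx=11,fy=9.9,interpolation=cv2.INTER_CUBIC))
E
```

```text
(no output)
```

View pics/z6.png

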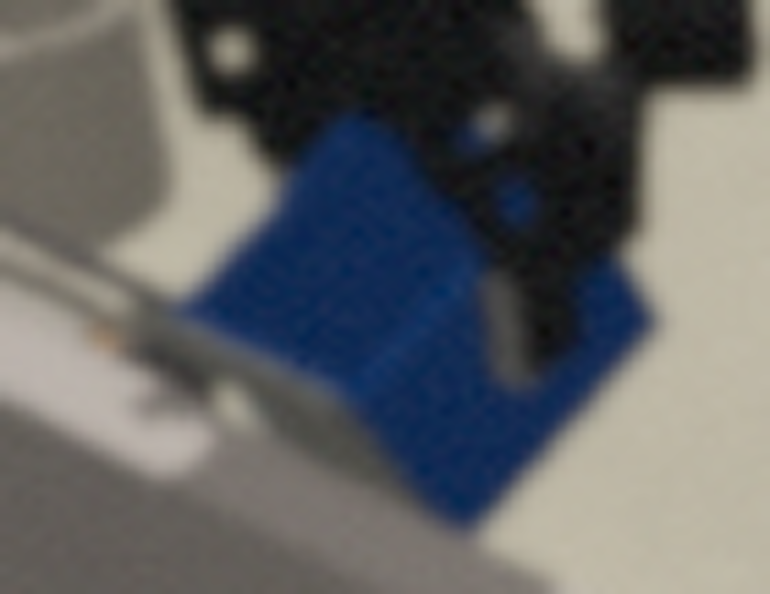

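```bash
python3 - <<'E'
from tilt import *
tcp=[.667,-.0467,.1999];yaw=-3.0071+np.pi
U=lambda x,y:(170+(x+.5)/11-.5,145+(y+.5)/9.9-.5)
obs=[((-40,30,-37),U(660,320)),((49,25,55),U(345,395)),((49,-25,55),U(178,308)),((-40,-30,37),U(365,105))]
p,f=fit_tilt(obs,tcp,yaw,(0,0),1)
print(np.degrees(p[0]),p,np.round(f,1))
draw("pics/raw_s6.png","o6c",tcp,yaw,p,(160,110),(120,100),6)
# cost vs theta
for th in (15,20,25,30,35):
    t=np.radians(th); q=proj("scene",W(np.array([o[0] for o in obs])/1000,tcp,yaw,t,.025,-.015)); print(th,np.round(q-np.array([o[1] for o in obs]),1).tolist())
E
```

```text
22.436731661347206 [ 0.39159484  0.01849606 -0.00347669] [ 1.5  0.8 -4.9 -0.2 -3.8  0.8  2.3 -1.5 -1.6  3.8]
15 [[-2.4, 4.7], [-8.0, -2.2], [-7.1, -1.2], [0.4, -0.2]]
20 [[-1.6, 3.0], [-8.1, 0.2], [-7.1, 1.1], [-0.3, -0.3]]
25 [[-0.8, 1.2], [-8.1, 2.5], [-7.1, 3.4], [-1.0, -0.3]]
30 [[-0.1, -0.6], [-7.9, 4.7], [-6.8, 5.5], [-1.8, -0.2]]
35 [[0.5, -2.3], [-7.5, 6.7], [-6.4, 7.5], [-2.6, 0.1]]
```

View pics/o6c.png

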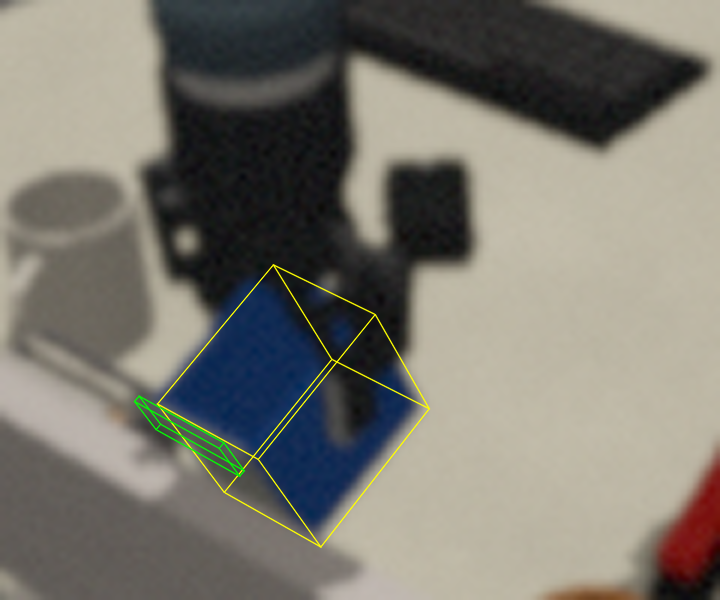

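arm_command:
  deltas:
    - [[-3, 0, -1], 0, 0]
    - [[-3, 0, -1], 0, 0]
    - [[-3, 0, -1], 0, 0]
    - [[0, 0, 0], 0, 0]
    - [[0, 0, 0], 0, 0]

```text
time: 8.55
ee_pos: [0.6762, -0.0454, 0.2029]
tool_rot: [-3.141, -0.003, -3.007]
contact_force: [-7.2, -1.8, 7.6]
finger_gap: 0.694
```

arm_command:
  deltas:
    - [[10, 0, -8], 0, 0]
    - [[20, 0, -12], 0, 0]
    - [[25, 0, -10], 0, 0]
    - [[25, 0, 0], 0, 0]
    - [[0, 0, 0], 0, 0]

```text
time: 9.18
ee_pos: [0.5978, -0.0554, 0.2323]
tool_rot: [3.141, 0.001, -3.007]
contact_force: [0.2, -0.2, -1.3]
finger_gap: 0.702
```

```bash
python3 snap.py scene s7 175 80 80 90 7
```

```text
t9.18 pos [597.8 -55.4 232.3] yaw [ 3.1414e+00  8.0000e-04 -3.0068e+00] F [ 0.2 -0.2 -1.3] M [-0.07 -0.05  0.01] gap 0.702 q [-0.2   0.43  0.16  1.3   0.   -0.33]
```

View pics/s7.png

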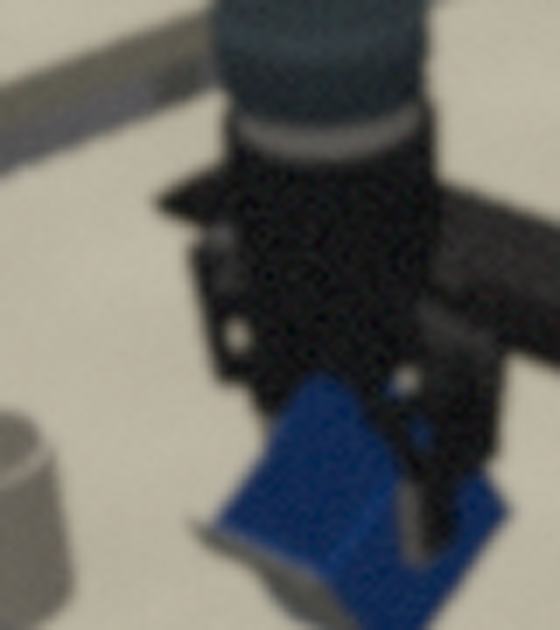

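```bash
python3 - <<'E'
from tilt import *
tcp=[.5978,-.0554,.2323];yaw=-3.0068+np.pi
o=[]
for th in(None,25,32,39):
    a=cv2.imread("pics/raw_s7.png")
    if th is None:
        o.append(cv2.resize(a[128:183,190:255],None,fx=6,fy=6,interpolation=cv2.INTER_CUBIC));continue
    draw("pics/raw_s7.png","tmp",tcp,yaw,(np.radians(th),.025,-.015),(190,128),(65,55),6); o.append(cv2.imread("pics/tmp.png"))
cv2.imwrite("pics/o7.png",np.vstack([np.hstack(o[:2]),np.hstack(o[2:])])[:, :800])
E
```

```text
(no output)
```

View pics/o7.png

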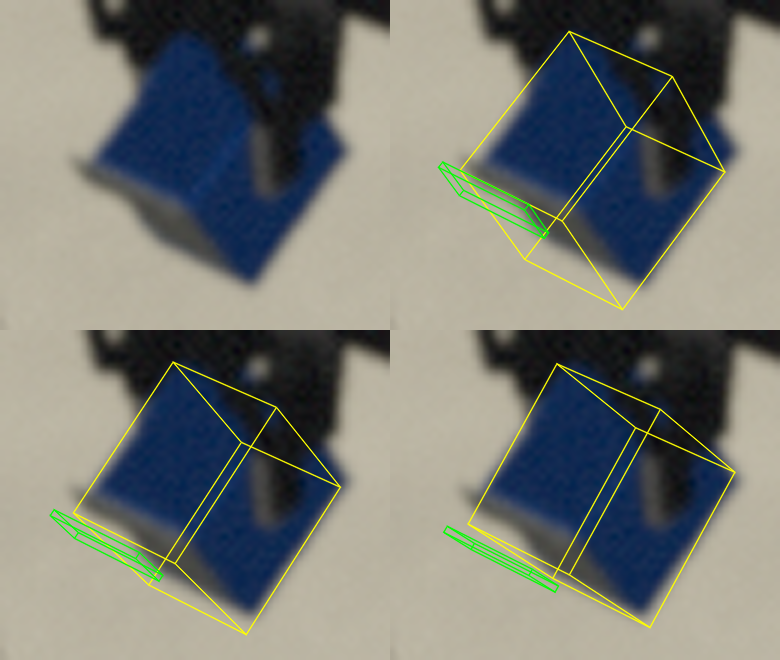

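```bash
python3 - <<'E'
from tilt import *
tcp=np.array([.5978,-.0554,.2323]);yaw=-3.0068+np.pi
U=lambda x,y:((x+.5)/6-.5+190,(y+.5)/6-.5+128)
obs=[((-40,30,-37),U(347,150)),((40,30,-37),U(250,285)),((49,-25,55),U(75,160)),((49,25,55),U(188,207)),((40,-30,-37),U(152,232))]
P=np.array([o[0] for o in obs])/1000;uv=np.array([o[1] for o in obs])
def f(p): return np.r_[(proj("scene",W(P,tcp+[0,p[3],0],yaw+p[4],p[0],p[1],p[2]))-uv).ravel(),(p[1]-.025)/.005,(p[2]+.015)/.005,p[3]/.003,p[4]/.03]
s=least_squares(f,[.5,.025,-.015,0,0]);p=s.x;print(np.degrees(p[0]),p,np.round(s.fun,1))
draw("pics/raw_s7.png","o7b",tcp+[0,p[3],0],yaw+p[4],p[:3],(190,128),(65,55),10)
E
```

```text
27.074765516271704 [ 0.4725438   0.02486306 -0.00361953  0.00281888  0.06962066] [ 0.5 -0.8  1.6  0.7 -0.3 -0.  -3.7 -1.4  0.5  2.  -0.   2.3  0.9  2.3]
```

View pics/o7b.png

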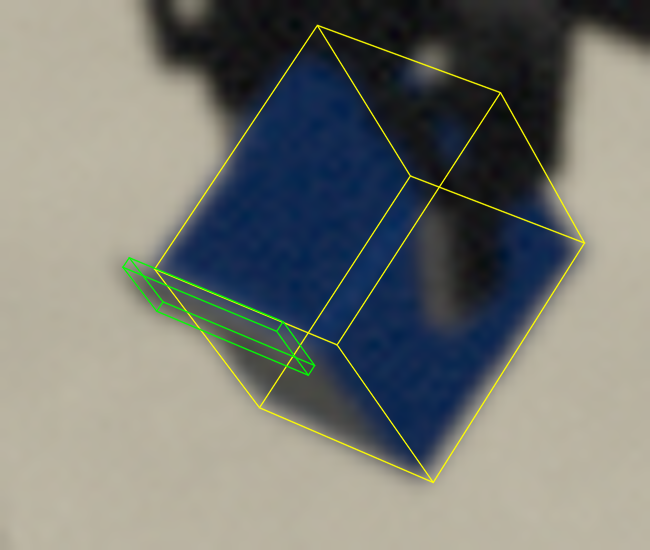

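arm_command:
  deltas:
    - [[-25, 0, 5], 0, 0]
    - [[-25, 0, 12], 0, 0]
    - [[-20, 0, 14], 0, 0]
    - [[-4, 0, 1], 0, 0]
    - [[-4, 0, 0], 0, 0]

```text
time: 9.85
ee_pos: [0.6744, -0.0446, 0.1985]
tool_rot: [3.141, -0.005, -3.006]
contact_force: [-6.3, -0.8, -0.1]
finger_gap: 0.704
```

arm_command:
  deltas:
    - [[-4, 0, 0], 0, 0]
    - [[-4, 0, 0], 0, 0]
    - [[-4, 0, 0], 0, 0]
    - [[-4, 0, 0], 0, 0]
    - [[0, 0, 0], 0, 0]

```text
time: 10.48
ee_pos: [0.6908, -0.0424, 0.202]
tool_rot: [-3.141, -0.0, -3.006]
contact_force: [-7.3, 0.1, 7.6]
finger_gap: 0.701
```

```bash
python3 snap.py scene s8 160 110 90 80 8
```

```text
t10.47 pos [690.8 -42.4 202. ] yaw [-3.1413e+00 -4.0000e-04 -3.0059e+00] F [-7.3  0.1  7.6] M [0.06 1.69 0.02] gap 0.701 q [-0.15  0.64  0.44  1.37 -0.   -0.29]
```

View pics/s8.png

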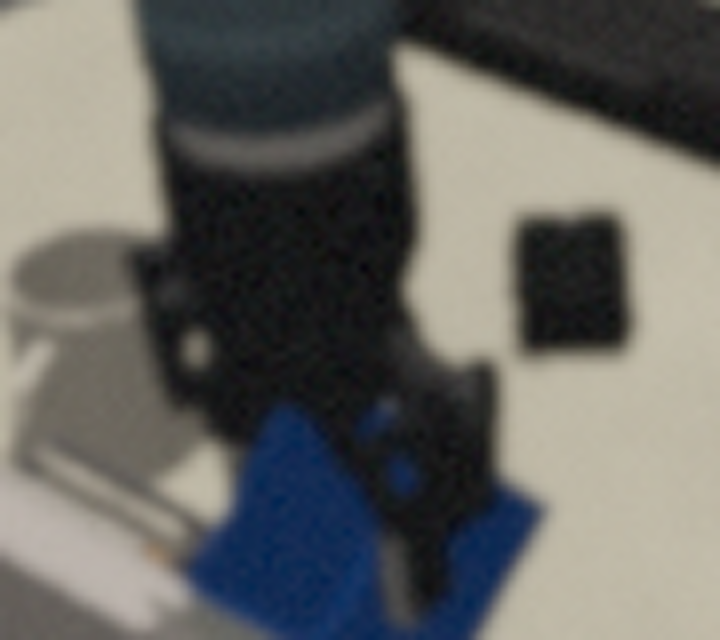

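arm_command:
  deltas:
    - [[8, 0, -12], 0, 0]
    - [[20, 0, -12], 0, 0]
    - [[25, 0, -6], 0, 0]
    - [[30, 0, 0], 0, 0]
    - [[10, 0, 0], 0, 0]

```text
time: 11.15
ee_pos: [0.5991, -0.0552, 0.2309]
tool_rot: [-3.141, 0.002, -3.006]
contact_force: [0.6, 0.4, -1.3]
finger_gap: 0.701
```

```bash
python3 snap.py scene s9 185 120 75 65 10; python3 - <<'E'
from station import r
import cv2
cv2.imwrite("pics/top9.png",r.get_image("top")["pixels"])
E
```

```text
t11.15 pos [599.1 -55.2 230.9] yaw [-3.1412e+00  2.0000e-03 -3.0064e+00] F [ 0.6  0.4 -1.3] M [-0.05 -0.03 -0.01] gap 0.701 q [-0.2   0.43  0.16  1.3   0.   -0.33]
```

View pics/s9.png

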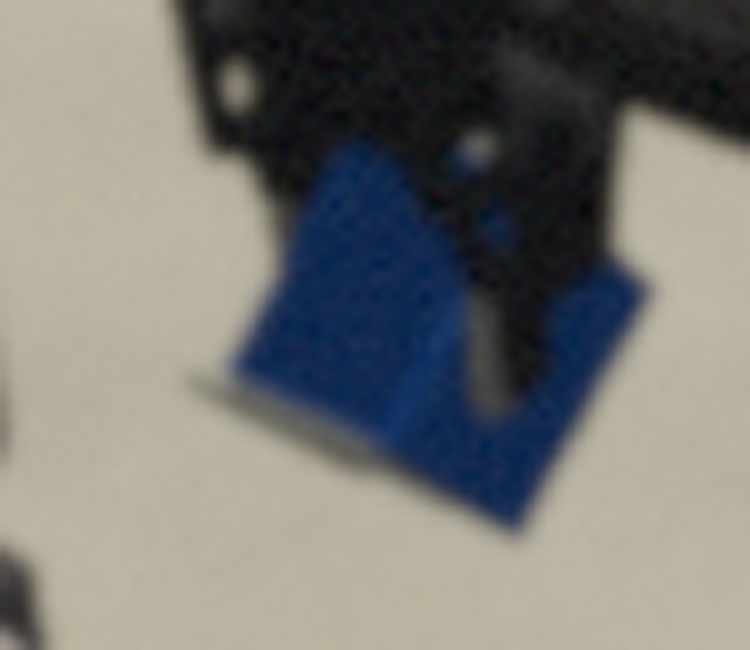

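```bash
cat > f9.py <<'E'
from tilt import *
def go(tcp,yaw,obs,off,k,raw,tag,wh,x0=(.65,.025,-.004,0,0)):
    tcp=np.array(tcp)
    P=np.array([o[0] for o in obs])/1000;uv=np.array([((o[1][0]+.5)/k-.5+off[0],(o[1][1]+.5)/k-.5+off[1]) for o in obs])
    def f(p): return np.r_[(proj("scene",W(P,tcp+[0,p[3],0],yaw+p[4],p[0],p[1],p[2]))-uv).ravel(),(p[1]-.025)/.005,(p[2]+.006)/.01,p[3]/.003,p[4]/.02]
    s=least_squares(f,x0);p=s.x;print(round(np.degrees(p[0]),1),np.round(p,4),np.round(s.fun,1))
    draw(raw,tag,tcp+[0,p[3],0],yaw+p[4],p[:3],off,wh,k)
    return p
E
python3 - <<'E'
from f9 import *
go([.5991,-.0552,.2309],-3.0064+np.pi,[((-40,30,-37),(655,285)),((40,30,-37),(520,535)),((40,30,37),(375,440)),((40,-30,37),(232,368)),((49,-25,55),(187,375))],(185,120),10,"pics/raw_s9.png","o9",(75,65))
E
```

```text
38.5 [ 6.723e-01  2.120e-02  3.500e-03  2.100e-03 -4.000e-04] [ 0.5 -0.5 -0.2  0.3  1.2  0.5 -1.5 -0.6 -0.9 -0.  -0.8  0.9  0.7 -0. ]
```

View pics/o9.png

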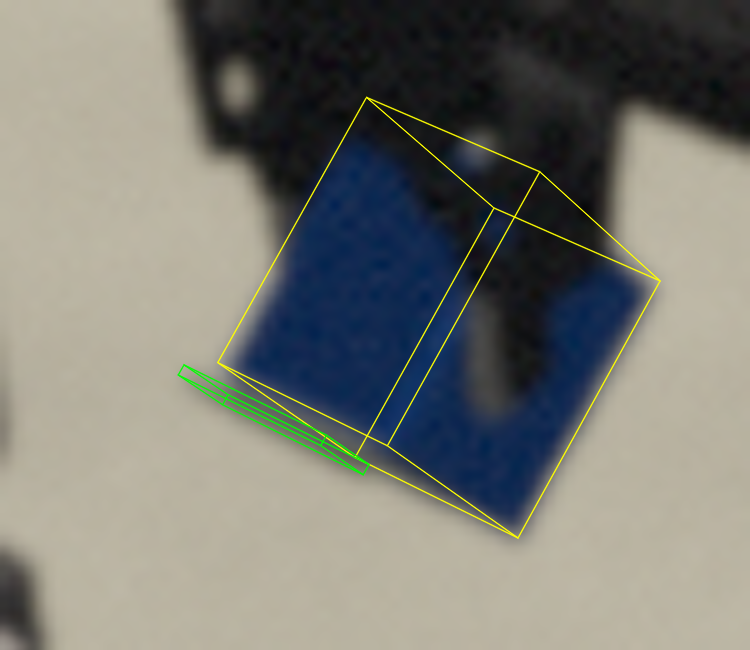

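```bash
cat > ins.py <<'E'
from tilt import *
rp=np.array([.6971,-.0470,.1366]); c,s=np.cos(rp[2]),np.sin(rp[2])
def tcp_for(hx,hz,th,pz,gx,yr=.005):
    P=W([[.04,0,.033]],[0,0,0],0,th,pz,gx)[0]*1000  # rel TCP in rail frame
    xr=hx-P[0]; z=135+hz-P[2]; return xr,z,[rp[0]+(c*xr/1000-s*yr),rp[1]+(s*xr/1000+c*yr),z/1000]
def hook_at(tcp,th,pz,gx):
    P=W([[.04,0,.033]],[0,0,0],0,th,pz,gx)[0]*1000
    d=(np.array(tcp[:2])-rp[:2])*1000; return c*d[0]+s*d[1]+P[0],tcp[2]*1000+P[2]-135
E
python3 - <<'E'
from ins import *
th,pz,gx=.672,.0212,.0035
for hx,hz in((-60,-17),(-28,-17),(-6.4,10.2),(-1,5.5)): print(hx,hz,[np.round(x,4) for x in tcp_for(hx,hz,th,pz,gx)])
print(hook_at([.5991,-.0552,.2309],th,pz,gx))
E
python3 plan.py .589 -.057 .127 -3.005
```

```text
-60 -17 [np.float64(-99.1475), np.float64(106.2193), array([ 0.5982, -0.0555,  0.1062])]
-28 -17 [np.float64(-67.1475), np.float64(106.2193), array([ 0.6299, -0.0512,  0.1062])]
-6.4 10.2 [np.float64(-45.5475), np.float64(133.4193), array([ 0.6513, -0.0482,  0.1334])]
-1 5.5 [np.float64(-40.1475), np.float64(128.7193), array([ 0.6566, -0.0475,  0.1287])]
(np.float64(-59.05624994133234), np.float64(107.68066602222731))
t11.25 pos [599.8 -55.1 230.5] yaw [-3.1413e+00  1.9000e-03 -3.0063e+00] F [ 0.1 -0.  -1.4] M [ 0.05 -0.09  0.03] gap 0.702 q [-0.2   0.43  0.16  1.3   0.   -0.33]
dworld [ -10.8   -1.9 -103.5] turn total -0.1
[[np.float64(2.2), np.float64(-0.1), np.float64(20.7)], np.float64(-0.01)]
[[np.float64(2.2), np.float64(-0.1), np.float64(20.7)], np.float64(-0.01)]
[[np.float64(2.2), np.float64(-0.1), np.float64(20.7)], np.float64(-0.01)]
[[np.float64(2.2), np.float64(-0.1), np.float64(20.7)], np.float64(-0.01)]
[[np.float64(2.2), np.float64(-0.1), np.float64(20.7)], np.float64(-0.01)]
```

arm_command:
  deltas:
    - [[0, 0, 20], 0, 0]
    - [[0, 0, 30], 0, 0]
    - [[-5, 0, 25], 0, 0]
    - [[-9, 0, 15], 0, 0]
    - [[-9, 0, 5], 0, 0]

```text
time: 11.88
ee_pos: [0.6236, -0.0516, 0.1334]
tool_rot: [3.141, -0.001, -3.006]
contact_force: [-0.4, -0.7, -0.6]
finger_gap: 0.701
```

```bash
python3 - <<'E'
from ins import *
from plan import show
s=show(); print(hook_at(s["ee_pos"],.672,.0212,.0035))
E
```

```text
t11.88 pos [623.6 -51.6 133.4] yaw [ 3.1411e+00 -6.0000e-04 -3.0056e+00] F [-0.4 -0.7 -0.6] M [-0.01  0.03  0.02] gap 0.701 q [-0.18  0.52  0.05  1.1   0.   -0.32]
(np.float64(-34.29946820227043), np.float64(10.194409350268643))
```

arm_command:
  deltas:
    - [[-4, 0, 0], 0, 0]
    - [[-3, 0, 0], 0, 0]
    - [[-2, 0, 0], 0, 0]
    - [[-1, 0, 0], 0, 0]
    - [[0, 0, 0], 0, 0]

```text
time: 12.5
ee_pos: [0.6327, -0.0505, 0.1345]
tool_rot: [3.142, 0.0, -3.006]
contact_force: [-0.9, -0.3, -1.2]
finger_gap: 0.699
```

arm_command:
  deltas:
    - [[-1, 0, 0], 0, 0]
    - [[-0.5, 0, 0], 0, 0]
    - [[-0.5, 0, 0], 0, 0]
    - [[0, 0, 0], 0, 0]
    - [[0, 0, 0], 0, 0]

```text
time: 13.12
ee_pos: [0.6347, -0.0502, 0.1343]
tool_rot: [3.141, 0.0, -3.006]
contact_force: [0.0, -0.2, -1.4]
finger_gap: 0.698
```

arm_command:
  deltas:
    - [[-1, 0, 0], 0, 0]
    - [[-0.5, 0, 0], 0, 0]
    - [[-0.5, 0, 0], 0, 0]
    - [[0, 0, 0], 0, 0]
    - [[0, 0, 0], 0, 0]

```text
time: 13.75
ee_pos: [0.6365, -0.05, 0.1342]
tool_rot: [3.142, -0.0, -3.006]
contact_force: [-1.0, -0.1, -1.0]
finger_gap: 0.7
```

arm_command:
  deltas:
    - [[-1, 0, 0], 0, 0]
    - [[-0.5, 0, 0], 0, 0]
    - [[-0.5, 0, 0], 0, 0]
    - [[0, 0, 0], 0, 0]
    - [[0, 0, 0], 0, 0]

```text
time: 14.38
ee_pos: [0.6367, -0.0499, 0.1339]
tool_rot: [3.141, -0.004, -3.006]
contact_force: [-7.0, -2.0, 1.5]
finger_gap: 0.701
```

arm_command:
  deltas:
    - [[5, 0, 0], 0, 0]
    - [[4, 0, 9], 0, 0]
    - [[0, 0, 10], 0, 0]
    - [[0, 0, 8], 0, 0]
    - [[0, 0, 0], 0, 0]

```text
time: 15.0
ee_pos: [0.629, -0.0507, 0.106]
tool_rot: [3.141, -0.002, -3.006]
contact_force: [-0.2, 0.6, -0.5]
finger_gap: 0.701
```

```bash
python3 - <<'E'
from ins import *
from plan import show
s=show(); print(hook_at(s["ee_pos"],.672,.0212,.0035))
E
python3 snap.py scene s10 170 110 100 80 7
```

```text
t15.00 pos [629.  -50.7 106. ] yaw [ 3.1408e+00 -2.0000e-03 -3.0057e+00] F [-0.2  0.6 -0.5] M [ 0.01 -0.03 -0.  ] gap 0.701 q [-0.18  0.55  0.03  1.05  0.   -0.32]
(np.float64(-28.85989806434604), np.float64(-17.257909073296048))
t15.00 pos [629.  -50.7 106. ] yaw [ 3.1408e+00 -2.0000e-03 -3.0057e+00] F [-0.2  0.6 -0.5] M [ 0.01 -0.03 -0.  ] gap 0.701 q [-0.18  0.55  0.03  1.05  0.   -0.32]
```

View pics/s10.png

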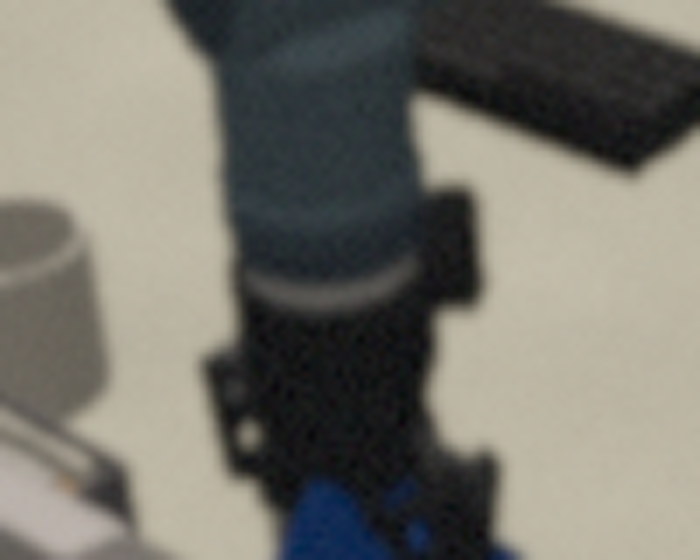

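arm_command:
  deltas:
    - [[-4.4, 0, -5.5], 0, 0]
    - [[-4.4, 0, -5.5], 0, 0]
    - [[-2.5, 0, -3], 0, 0]
    - [[-1.3, 0, -1.6], 0, 0]
    - [[0, 0, 0], 0, 0]

```text
time: 15.68
ee_pos: [0.6424, -0.0492, 0.123]
tool_rot: [3.142, 0.0, -3.006]
contact_force: [-0.1, -0.9, -1.3]
finger_gap: 0.702
```

arm_command:
  deltas:
    - [[-2.5, 0, -3.1], 0, 0]
    - [[-2.5, 0, -3.1], 0, 0]
    - [[-2.5, 0, -3.1], 0, 0]
    - [[0, 0, 0], 0, 0]
    - [[0, 0, 0], 0, 0]

```text
time: 16.3
ee_pos: [0.6496, -0.0482, 0.1321]
tool_rot: [3.142, -0.0, -3.006]
contact_force: [-0.3, 0.9, -1.7]
finger_gap: 0.701
```

```bash
python3 - <<'E'
from ins import *
from plan import show
s=show(); print(hook_at(s["ee_pos"],.672,.0212,.0035))
E
```

```text
t16.30 pos [649.6 -48.2 132.1] yaw [ 3.1415 -0.     -3.0057] F [-0.3  0.9 -1.7] M [ 0.04 -0.03 -0.01] gap 0.701 q [-0.17  0.57  0.14  1.13  0.   -0.31]
(np.float64(-8.046678115724), np.float64(8.92436415935191))
```

arm_command:
  deltas:
    - [[-1.2, 0, -1.6], 0, 0]
    - [[-2, 0, 1.2], 0, 0]
    - [[-2, 0, 1.6], 0, 0]
    - [[-1, 0, 0.8], 0, 0]
    - [[0, 0, 0], 0, 0]

```text
time: 16.92
ee_pos: [0.6558, -0.0473, 0.13]
tool_rot: [3.141, -0.0, -3.006]
contact_force: [-0.6, -0.3, -0.4]
finger_gap: 0.696
```

```bash
python3 - <<'E'
from ins import *
from plan import show
s=show(); print(hook_at(s["ee_pos"],.672,.0212,.0035))
E
```

```text
t16.93 pos [655.8 -47.3 130. ] yaw [ 3.1414e+00 -3.0000e-04 -3.0058e+00] F [-0.6 -0.3 -0.4] M [-0.01 -0.   -0.05] gap 0.696 q [-0.17  0.59  0.15  1.14  0.   -0.3 ]
(np.float64(-1.8401608411243018), np.float64(6.730957866039063))
```

arm_command:
  deltas:
    - [[0, 0, 3], 0, 0]
    - [[0, 0, 2], 0, 0]
    - [[0, 0, 2], 0, 0]
    - [[0, 0, 2], 0, 0]
    - [[0, 0, 2], 0, 0]

```text
time: 17.55
ee_pos: [0.6554, -0.0476, 0.1196]
tool_rot: [-3.141, -0.0, -3.006]
contact_force: [-1.8, -1.1, 5.6]
finger_gap: 0.699
```

```bash
python3 snap.py scene s11 170 120 100 80 7
```

```text
t17.55 pos [655.4 -47.6 119.6] yaw [-3.1411e+00 -5.0000e-04 -3.0060e+00] F [-1.8 -1.1  5.6] M [-0.05  0.1  -0.07] gap 0.699 q [-0.17  0.59  0.13  1.11 -0.   -0.3 ]
```

View pics/s11.png

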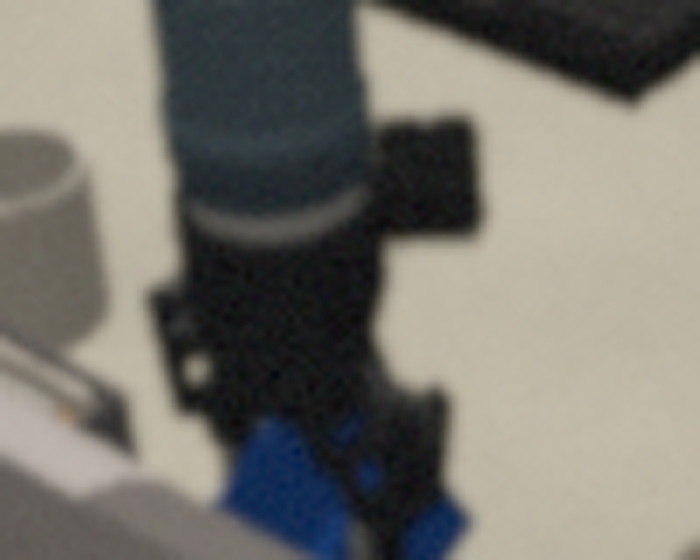

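arm_command:
  deltas:
    - [[0.3, 0, 2], 0, 0]
    - [[0.3, 0, 2], 0, 0]
    - [[0.3, 0, 2], 0, 0]
    - [[0.3, 0, 2], 0, 0]
    - [[0.3, 0, 2], 0, 0]

```text
time: 18.23
ee_pos: [0.6542, -0.0478, 0.1095]
tool_rot: [-3.141, 0.0, -3.006]
contact_force: [-1.0, -0.5, 5.6]
finger_gap: 0.698
```

```bash
python3 snap.py scene s12 170 120 100 80 7
```

```text
t18.23 pos [654.2 -47.8 109.5] yaw [-3.1412e+00  2.0000e-04 -3.0060e+00] F [-1.  -0.5  5.6] M [-0.07 -0.13 -0.02] gap 0.698 q [-0.17  0.6   0.11  1.09 -0.   -0.3 ]
```

View pics/s12.png

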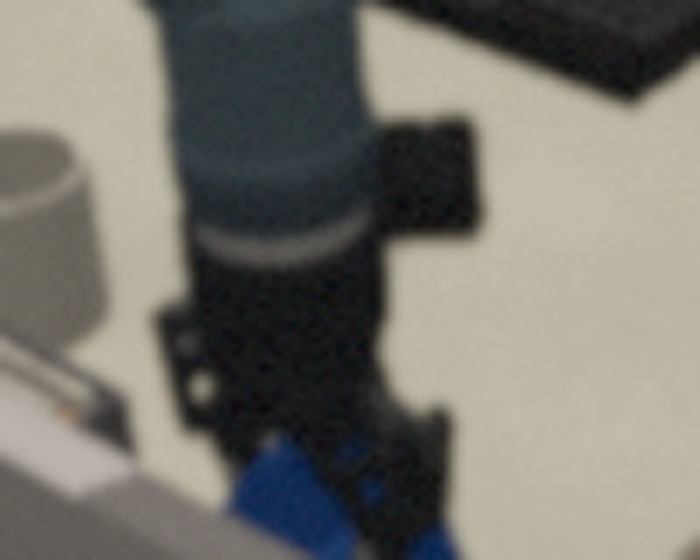

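arm_command:
  deltas:
    - [[2, 0, 1], 0, 0]
    - [[2, 0, 1], 0, 0]
    - [[2, 0, 1], 0, 0]
    - [[1, 0, 1], 0, 0]
    - [[1, 0, 1], 0, 0]

```text
time: 18.9
ee_pos: [0.6476, -0.0486, 0.1048]
tool_rot: [-3.141, 0.003, -3.006]
contact_force: [7.1, 1.3, 6.3]
finger_gap: 0.699
```

```bash
python3 snap.py scene s13 170 120 100 80 7
```

```text
t18.90 pos [647.6 -48.6 104.8] yaw [-3.1415e+00  2.9000e-03 -3.0057e+00] F [7.1 1.3 6.3] M [ 0.27 -1.45  0.02] gap 0.699 q [-0.17  0.58  0.08  1.06  0.   -0.31]
```

View pics/s13.png

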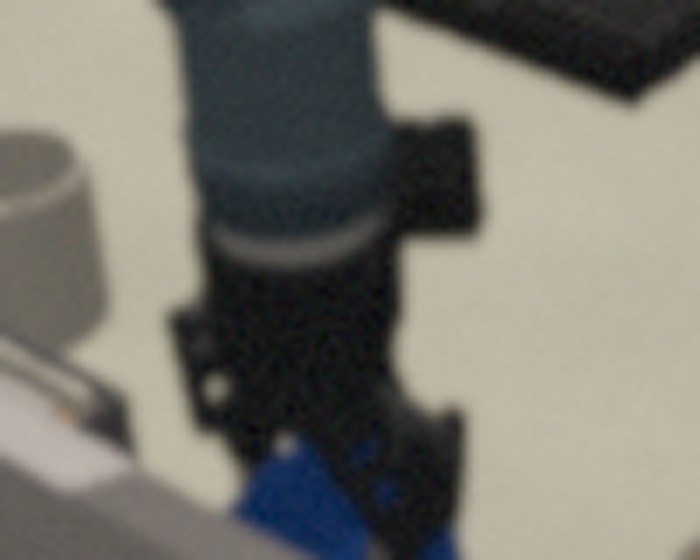

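arm_command:
  deltas:
    - [[1.5, 0, 1], 0, 0]
    - [[1.5, 0, 1], 0, 0]
    - [[1.5, 0, 1], 0, 0]
    - [[1.5, 0, 1], 0, 0]
    - [[1, 0, 1], 0, 0]

```text
time: 19.58
ee_pos: [0.6482, -0.0487, 0.1037]
tool_rot: [-3.141, 0.019, -3.004]
contact_force: [16.6, 5.0, 9.2]
finger_gap: 0.703
```

```bash
python3 snap.py scene s14 170 120 100 80 7; python3 - <<'E'
from station import r
import cv2
cv2.imwrite("pics/top14.png",cv2.resize(r.get_image("top")["pixels"][80:220,180:380],None,fx=4,fy=4))
E
```

```text
t19.57 pos [648.2 -48.7 103.7] yaw [-3.1409  0.0186 -3.0042] F [16.6  5.   9.2] M [ 0.86 -3.17  0.11] gap 0.703 q [-0.17  0.57  0.06  1.04  0.01 -0.31]
```

View pics/s14.png

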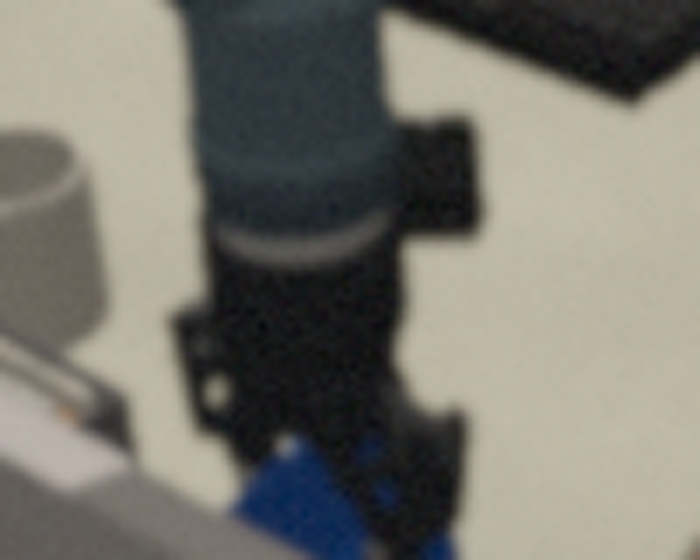

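View pics/top14.png

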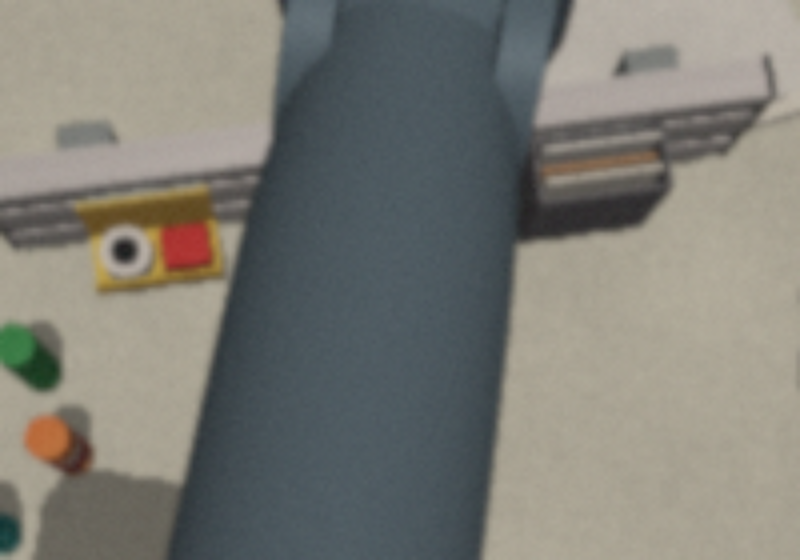

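arm_command:
  deltas:
    - [[-3, 0, 0], 0, 0]
    - [[-3, 0, 0], 0, 0]
    - [[-1, 0, 1], 0, 0]
    - [[0, 0, 1], 0, 0]
    - [[0, 0, 1], 0, 0]

```text
time: 20.3
ee_pos: [0.649, -0.0484, 0.0979]
tool_rot: [-3.141, 0.006, -3.005]
contact_force: [6.7, 1.2, 9.9]
finger_gap: 0.699
```

```bash
python3 snap.py scene s15 170 120 100 80 7
```

```text
t20.30 pos [649.  -48.4  97.9] yaw [-3.1411  0.0057 -3.0053] F [6.7 1.2 9.9] M [ 0.26 -1.53  0.01] gap 0.699 q [-0.17  0.59  0.07  1.05  0.   -0.31]
```

View pics/s15.png

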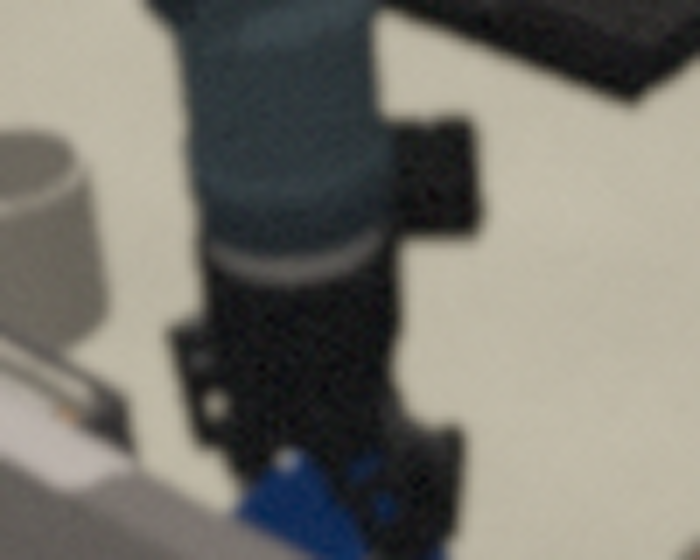

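arm_command:
  deltas:
    - [[-1, 0, 1], 0, 0]
    - [[-1, 0, 1], 0, 0]
    - [[-1, 0, 1], 0, 0]
    - [[0, 0, 1], 0, 0]
    - [[0, 0, 0], 0, 0]

```text
time: 20.98
ee_pos: [0.6507, -0.0482, 0.0937]
tool_rot: [-3.141, 0.003, -3.006]
contact_force: [4.1, 0.7, 8.9]
finger_gap: 0.704
```

```bash
python3 snap.py scene s16 170 120 100 80 7
```

```text
t20.98 pos [650.7 -48.2  93.7] yaw [-3.1411  0.0033 -3.0056] F [4.1 0.7 8.9] M [ 0.19 -0.89  0.04] gap 0.704 q [-0.17  0.6   0.07  1.04  0.   -0.31]
```

View pics/s16.png

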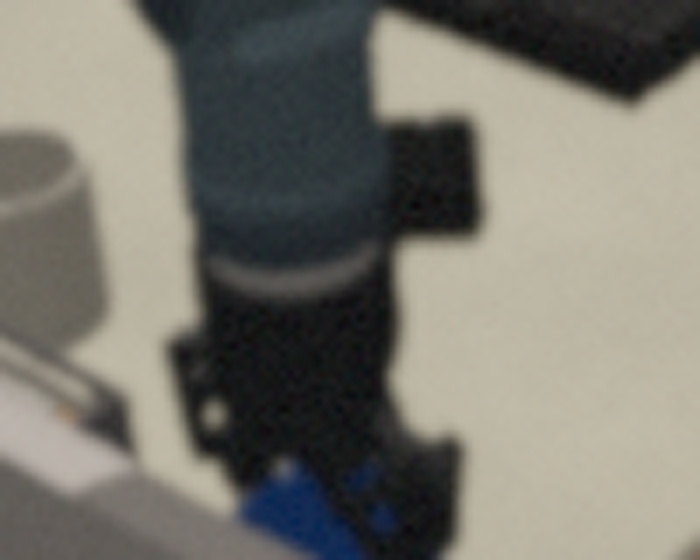

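```bash
python3 - <<'E'
from ins import *
o=[]
for th in(None,0,10,20):
    a=cv2.resize(cv2.imread("pics/raw_s16.png")[165:215,190:255],None,fx=6,fy=6,interpolation=cv2.INTER_CUBIC)
    if th is not None:
        t=np.radians(th); Q=BO-[.04,0,.033]; Q=np.c_[Q[:,0]*np.cos(t)+Q[:,2]*np.sin(t),Q[:,1]+.003,-Q[:,0]*np.sin(t)+Q[:,2]*np.cos(t)]+[-.0015,0,.135]
        q=(proj("scene",pose(rp,Q))-[190,165]+.5)*6-.5
        for i,j in E12: cv2.line(a,tuple(np.int32(q[i]*8)),tuple(np.int32(q[j]*8)),(0,255,255),1,cv2.LINE_AA,3)
    o.append(a)
cv2.imwrite("pics/o16.png",np.vstack([np.hstack(o[:2]),np.hstack(o[2:])]))
E
```

```text
(no output)
```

View pics/o16.png

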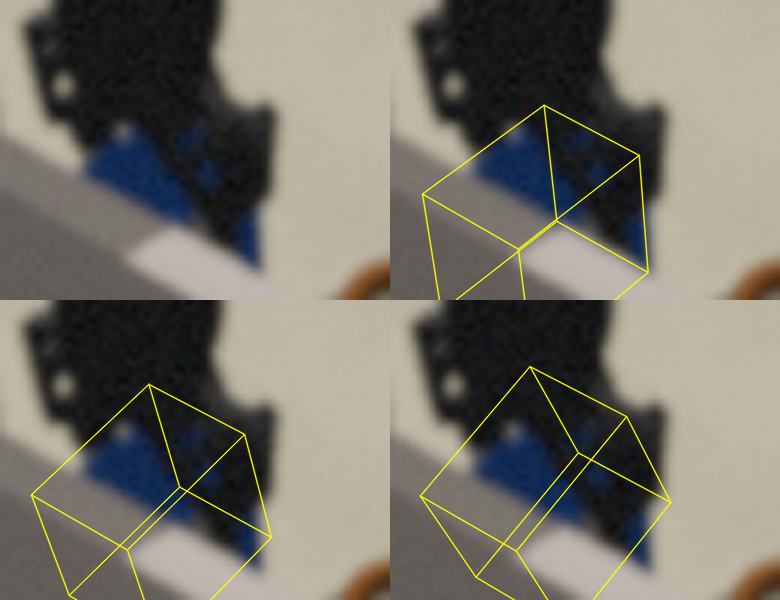

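arm_command:
  deltas:
    - [[-0.5, 0, -1], 0, 0]
    - [[0, 0, 0], 0, 0.8]
    - [[0, 0, 0], 0, 0.9]
    - [[0, 0, 0], 0, 1]
    - [[0, 0, 0], 0, 1]

```text
time: 21.65
ee_pos: [0.6492, -0.0481, 0.0926]
tool_rot: [3.141, -0.001, -3.006]
contact_force: [-0.7, 0.1, 0.2]
finger_gap: 1.002
```

```bash
python3 snap.py scene s17 170 120 100 80 7
```

```text
t21.65 pos [649.2 -48.1  92.6] yaw [ 3.1412e+00 -1.5000e-03 -3.0059e+00] F [-0.7  0.1  0.2] M [ 0.02 -0.01  0.  ] gap 1.002 q [-0.17  0.6   0.07  1.05 -0.   -0.31]
```

View pics/s17.png

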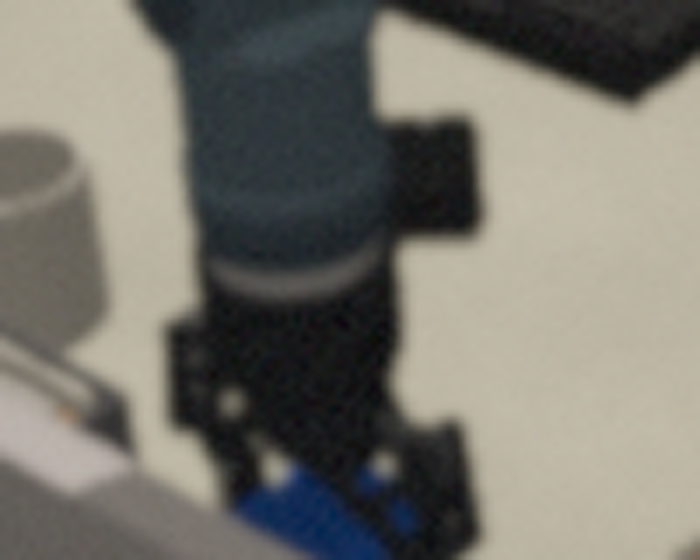

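Released, bin still hanging. Rise straight up and inspect.

arm_command:
  deltas:
    - [[1, 0, -10], 0, 1]
    - [[1, 0, -30], 0, 1]
    - [[0, 0, -40], 0, 1]
    - [[0, 0, -40], 0, 1]
    - [[10, 40, -20], 0, 1]

```text
time: 22.32
ee_pos: [0.6344, -0.012, 0.2366]
tool_rot: [-3.14, 0.005, -3.01]
contact_force: [0.4, 0.1, 0.4]
finger_gap: 0.996
```

```bash
python3 plan.py .55 .17 .25 -3.0
```

```text
t22.32 pos [634.4 -12.  236.6] yaw [-3.1397  0.0054 -3.0097] F [0.4 0.1 0.4] M [ 0.07  0.02 -0.01] gap 0.996 q [-0.12  0.5   0.28  1.35 -0.   -0.25]
dworld [-84.4 182.   13.4] turn total -0.6
[[np.float64(12.0), np.float64(38.3), np.float64(-2.7)], np.float64(-0.11)]
[[np.float64(11.9), np.float64(38.3), np.float64(-2.7)], np.float64(-0.11)]
[[np.float64(11.8), np.float64(38.4), np.float64(-2.7)], np.float64(-0.11)]
[[np.float64(11.7), np.float64(38.4), np.float64(-2.7)], np.float64(-0.11)]
[[np.float64(11.7), np.float64(38.4), np.float64(-2.7)], np.float64(-0.11)]
```

arm_command:
  deltas:
    - [[14, 38, 0], 0, 1]
    - [[15, 38, 0], 0, 1]
    - [[16, 38, 2], 0, 1]
    - [[16, 38, 6], 0, 1]
    - [[15, 35, 8], 0, 1]

```text
time: 22.95
ee_pos: [0.5314, 0.1661, 0.2183]
tool_rot: [3.141, 0.002, -3.006]
contact_force: [0.7, 1.2, -1.0]
finger_gap: 1.003
```

```bash
python3 plan.py .5156 .176 .068 -3.005; python3 - <<'E'
from station import r
import cv2,numpy as np
for n,(x,y,w,h) in(("top",(230,90,110,70)),("scene",(180,150,110,80))):
    im=r.get_image(n)["pixels"]; cv2.imwrite(f"pics/raw_{n}18.png",im); cv2.imwrite(f"pics/{n}18.png",cv2.resize(im[y:y+h,x:x+w],None,fx=7,fy=7,interpolation=cv2.INTER_CUBIC))
E
```

```text
t22.95 pos [531.4 166.1 218.3] yaw [ 3.1413e+00  1.9000e-03 -3.0055e+00] F [ 0.7  1.2 -1. ] M [ 0.07 -0.   -0.02] gap 1.003 q [ 0.19  0.34 -0.    1.22  0.    0.05]
dworld [ -15.8    9.9 -150.3] turn total -0.0
[[np.float64(2.9), np.float64(2.4), np.float64(30.1)], np.float64(-0.01)]
[[np.float64(2.9), np.float64(2.4), np.float64(30.1)], np.float64(-0.01)]
[[np.float64(2.9), np.float64(2.4), np.float64(30.1)], np.float64(-0.01)]
[[np.float64(2.9), np.float64(2.4), np.float64(30.1)], np.float64(-0.01)]
[[np.float64(2.9), np.float64(2.4), np.float64(30.1)], np.float64(-0.01)]
```

View pics/top18.png

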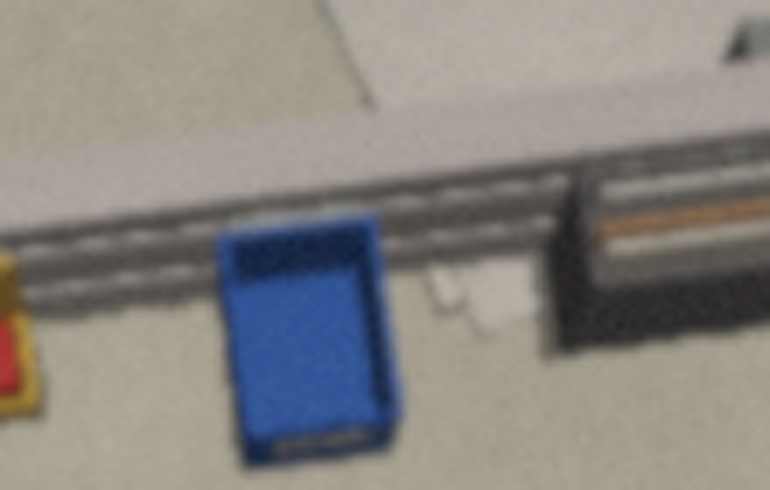

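View pics/scene18.png

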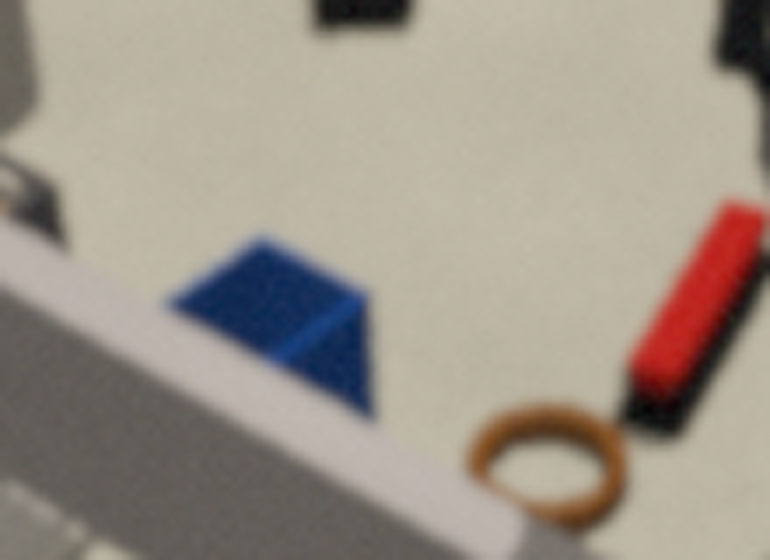

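```bash
cat > home.py <<'E'
from ins import *
def H(P,hx,hz,yr,t,dy=0):
    Q=np.atleast_2d(P)-[.04,0,.033]; Q=np.c_[Q[:,0]*np.cos(t)+Q[:,2]*np.sin(t),Q[:,1],-Q[:,0]*np.sin(t)+Q[:,2]*np.cos(t)]+[hx,0,.135+hz]
    cd,sd=np.cos(dy),np.sin(dy); Q=np.c_[Q[:,0]*cd-Q[:,1]*sd,Q[:,0]*sd+Q[:,1]*cd+yr,Q[:,2]]
    return pose(rp,Q)
def drawh(tag,x,a="18"):
    for n,(ox,oy,w,h) in(("top",(230,90,110,70)),("scene",(180,150,110,80))):
        im=cv2.imread(f"pics/raw_{n}{a}.png"); im=cv2.resize(im[oy:oy+h,ox:ox+w],None,fx=7,fy=7,interpolation=cv2.INTER_CUBIC)
        for B,col in((BO,(0,255,255)),(LI,(0,255,0))):
            q=(proj(n,H(B,*x))-[ox,oy]+.5)*7-.5
            for i,j in E12: cv2.line(im,tuple(np.int32(q[i]*8)),tuple(np.int32(q[j]*8)),col,1,cv2.LINE_AA,3)
        cv2.imwrite(f"pics/{tag}_{n}.png",im)
E
python3 - <<'E'
from home import *
U={"top":lambda x,y:((x+.5)/7-.5+230,(y+.5)/7-.5+90),"scene":lambda x,y:((x+.5)/7-.5+180,(y+.5)/7-.5+150)}
obs=[("top",(40,30,37),(220,238)),("top",(40,-30,37),(378,218)),("top",(-40,-30,37),(400,415)),("top",(-40,30,37),(240,445)),
("scene",(-40,-30,37),(262,238)),("scene",(-40,30,37),(368,292)),("scene",(-40,30,-37),(377,420))]
def f(p): return np.concatenate([proj(n,H(np.array(P)/1000,*p))[0]-U[n](*uv) for n,P,uv in obs])
s=least_squares(f,[0,0,0,0,0]);print(np.round(s.x,4),np.degrees(s.x[3:]),np.round(s.fun,1))
g=lambda p:f([-.0015,0,p[0],0,0]); t=least_squares(g,[0]); print(t.x,np.round(t.fun,1))
drawh("h18",[-.0015,0,t.x[0],0,0])
E
```

```text
[-0.0026 -0.0035  0.0056  0.024  -0.016 ] [ 1.37609687 -0.91409824] [-0.1 -0.1 -0.6  0.1  0.3  0.7  0.7 -0.9 -0.4 -0.8  0.1  0.   0.7  0.9]
[0.00702637] [-0.7 -0.6 -1.1 -0.8  0.2  0.   0.7 -1.2 -0.8 -1.   0.  -0.3  0.2  0.9]
```

View pics/h18_top.png

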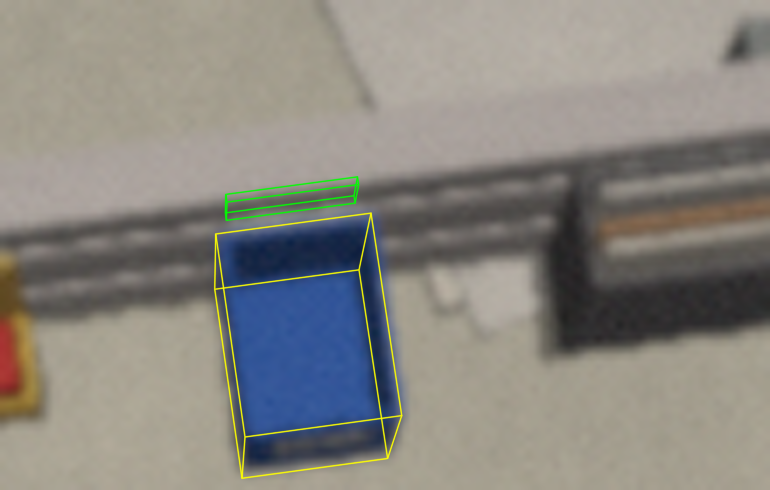

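View pics/h18_scene.png

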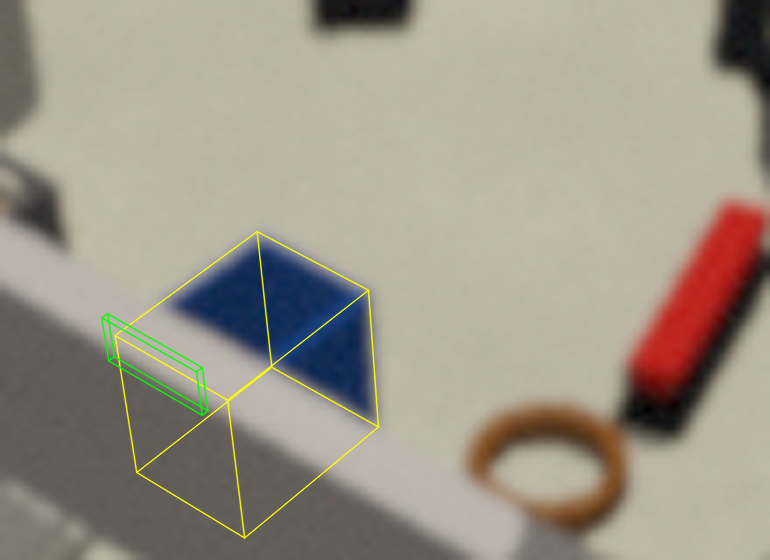

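arm_command:
  deltas:
    - [[8, 6, 10], 0, 0.75]
    - [[6.5, 6, 20], 0, 0.75]
    - [[0, 0, 35], 0, 0.75]
    - [[0, 0, 35], 0, 0.75]
    - [[0, 0, 20], 0, 0.75]

```text
time: 23.68
ee_pos: [0.5156, 0.1741, 0.0962]
tool_rot: [-3.141, -0.001, -3.006]
contact_force: [0.4, 0.0, 0.7]
finger_gap: 0.747
```

```bash
python3 plan.py .5156 .176 .078 -3.005 1; python3 snap.py scene s19 270 160 100 90 7
```

```text
t23.68 pos [515.6 174.1  96.2] yaw [-3.1412e+00 -1.1000e-03 -3.0063e+00] F [0.4 0.  0.7] M [-0.01  0.06 -0.01] gap 0.747 q [ 0.21  0.4  -0.26  0.92 -0.    0.07]
dworld [ -0.    1.9 -18.2] turn total -0.1
[[np.float64(-0.2), np.float64(1.9), np.float64(18.2)], np.float64(-0.08)]
t23.68 pos [515.6 174.1  96.2] yaw [-3.1412e+00 -1.1000e-03 -3.0063e+00] F [0.4 0.  0.7] M [-0.01  0.06 -0.01] gap 0.747 q [ 0.21  0.4  -0.26  0.92 -0.    0.07]
```

View pics/s19.png

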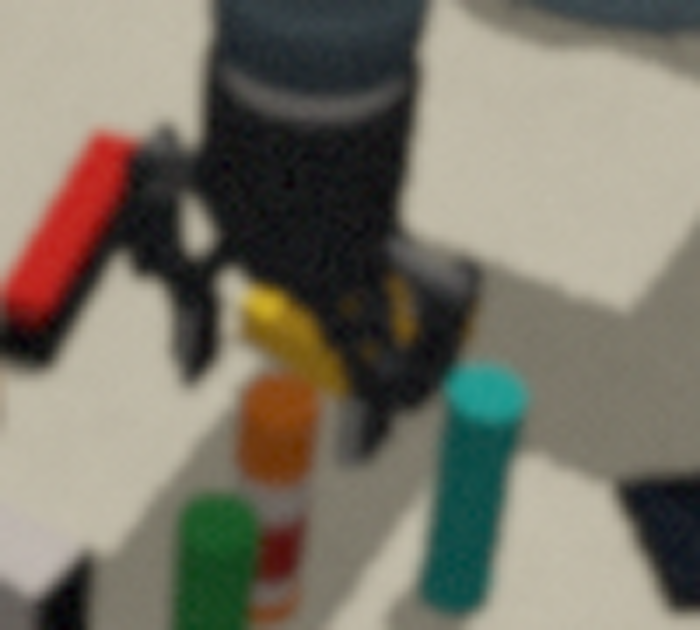

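arm_command:
  deltas:
    - [[0, 2, 12], 0, 0.75]
    - [[0, 0, 6], 0, 0.6]
    - [[0, 0, 0], 0, 0.2]
    - [[0, 0, 0], 0, 0]
    - [[0, 0, 0], 0, 0]
  newtons: 30

```text
time: 24.35
ee_pos: [0.516, 0.1768, 0.0797]
tool_rot: [3.141, 0.001, -3.006]
contact_force: [-0.6, -0.1, -0.2]
finger_gap: 0.352
```

arm_command:
  deltas:
    - [[0, 0, 0], 0, 0]
    - [[0, 0, -10], 0, 0]
    - [[0, 0, -35], 0, 0]
    - [[0, 0, -50], 0, 0]
    - [[0, 0, -50], 0, 0]

```text
time: 24.98
ee_pos: [0.5153, 0.1767, 0.2262]
tool_rot: [3.142, 0.0, -3.006]
contact_force: [0.2, 0.0, -0.5]
finger_gap: 0.354
```

```bash
python3 - <<'E'
from home import *
q=H([[-.0,0,0]],-.0015,0,.0063,0)[0]; print(q)
E
python3 snap.py scene s20 250 120 120 110 6
```

```text
[ 0.65512868 -0.04640997  0.102     ]
t24.98 pos [515.3 176.7 226.2] yaw [ 3.1415  0.     -3.0058] F [ 0.2  0.  -0.5] M [ 0.02 -0.05 -0.  ] gap 0.354 q [ 0.21  0.32 -0.02  1.23  0.    0.08]
```

View pics/s20.png

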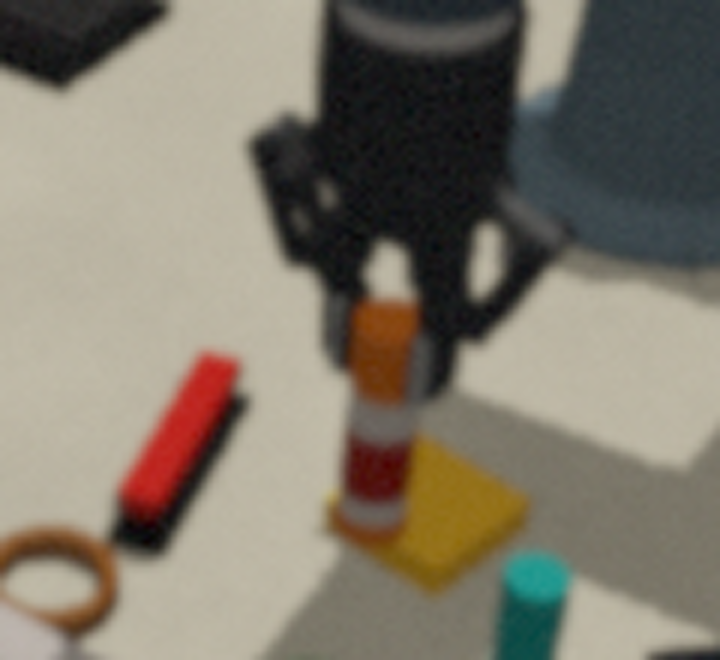

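```bash
python3 plan.py .653 -.0465 .250 -3.005
```

```text
t25.02 pos [518.5 177.4 233.6] yaw [ 3.1407  0.011  -3.0057] F [0.6 0.1 3.6] M [-0.03 -0.07  0.04] gap 0.351 q [ 0.21  0.31 -0.01  1.24  0.    0.08]
dworld [ 134.5 -223.9   16.4] turn total -0.0
[[np.float64(-20.6), np.float64(-48.0), np.float64(-3.3)], np.float64(-0.01)]
[[np.float64(-20.6), np.float64(-48.0), np.float64(-3.3)], np.float64(-0.01)]
[[np.float64(-20.6), np.float64(-48.0), np.float64(-3.3)], np.float64(-0.01)]
[[np.float64(-20.6), np.float64(-48.0), np.float64(-3.3)], np.float64(-0.01)]
[[np.float64(-20.5), np.float64(-48.0), np.float64(-3.3)], np.float64(-0.01)]
```

arm_command:
  deltas:
    - [[-12, -28, -6], 0, 0]
    - [[-20, -46, -8], 0, 0]
    - [[-22, -52, -6], 0, 0]
    - [[-20, -46, 0], 0, 0]
    - [[-16, -38, 0], 0, 0]

```text
time: 25.65
ee_pos: [0.6341, -0.021, 0.2447]
tool_rot: [-3.141, 0.001, -3.007]
contact_force: [-0.9, -0.2, -0.5]
finger_gap: 0.354
```

arm_command:
  deltas:
    - [[-12, -28, 0], 0, 0]
    - [[0, 0, 0], 0, 0]
    - [[0, 0, 0], 0, 0]
    - [[0, 0, 0], 0, 0]
    - [[0, 0, 0], 0, 0]

```text
time: 26.28
ee_pos: [0.6486, -0.0443, 0.2446]
tool_rot: [3.141, 0.0, -3.005]
contact_force: [-1.3, 1.2, -0.7]
finger_gap: 0.355
```

```bash
python3 plan.py .653 -.0465 .149 -3.005 1;  python3 snap.py scene s21 160 90 120 110 6
```

```text
t26.27 pos [648.6 -44.3 244.6] yaw [ 3.1415e+00  2.0000e-04 -3.0046e+00] F [-1.3  1.2 -0.7] M [ 0.02  0.04 -0.07] gap 0.355 q [-0.17  0.54  0.37  1.4   0.   -0.3 ]
dworld [  4.4  -2.2 -95.6] turn total 0.0
[[np.float64(-4.0), np.float64(-2.8), np.float64(95.6)], np.float64(0.03)]
t26.27 pos [648.6 -44.3 244.6] yaw [ 3.1415e+00  2.0000e-04 -3.0046e+00] F [-1.3  1.2 -0.7] M [ 0.02  0.04 -0.07] gap 0.355 q [-0.17  0.54  0.37  1.4   0.   -0.3 ]
```

View pics/s21.png

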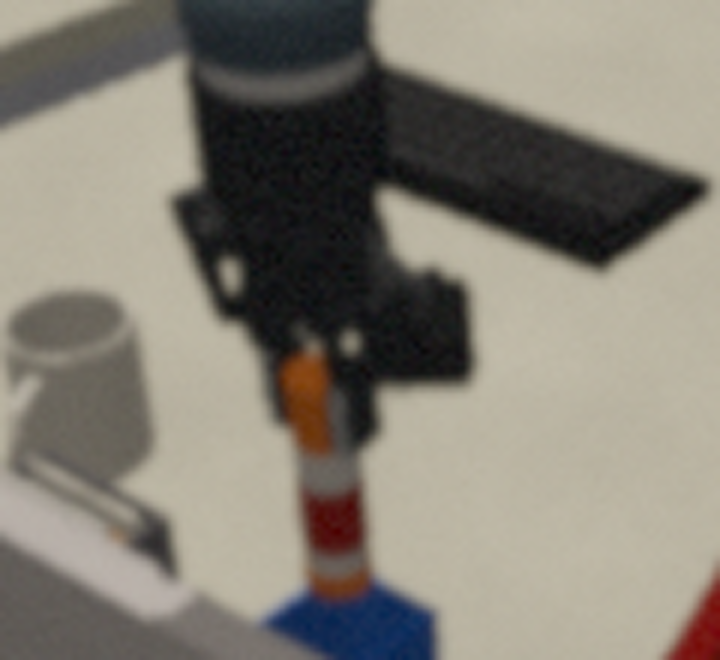

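arm_command:
  deltas:
    - [[-2, -2.5, 10], 0, 0]
    - [[-1.5, 0, 20], 0, 0]
    - [[0, 0, 25], 0, 0]
    - [[0, 0, 20], 0, 0]
    - [[0, 0, 12], 0, 0]

```text
time: 26.95
ee_pos: [0.6519, -0.0471, 0.1552]
tool_rot: [3.141, -0.002, -3.006]
contact_force: [-0.0, 0.2, -0.1]
finger_gap: 0.352
```

arm_command:
  deltas:
    - [[0, 0, 3], 0, 0]
    - [[0, 0, 2], 0, 0]
    - [[0, 0, 2], 0, 0]
    - [[0, 0, 1], 0, 0]
    - [[0, 0, 0], 0, 0]

```text
time: 27.58
ee_pos: [0.6529, -0.0473, 0.1495]
tool_rot: [-3.142, 0.0, -3.006]
contact_force: [-0.3, -0.6, -0.4]
finger_gap: 0.355
```

```bash
python3 plan.py .653 -.0465 .148 -3.005 1;  python3 snap.py scene s22 160 110 120 100 6
```

```text
t27.57 pos [652.9 -47.3 149.5] yaw [-3.1415e+00  5.0000e-04 -3.0058e+00] F [-0.3 -0.6 -0.4] M [-0.02 -0.05 -0.  ] gap 0.355 q [-0.17  0.57  0.18  1.18  0.   -0.3 ]
dworld [ 0.1  0.8 -1.5] turn total -0.0
[[np.float64(-0.2), np.float64(0.8), np.float64(1.5)], np.float64(-0.05)]
t27.57 pos [652.9 -47.3 149.5] yaw [-3.1415e+00  5.0000e-04 -3.0058e+00] F [-0.3 -0.6 -0.4] M [-0.02 -0.05 -0.  ] gap 0.355 q [-0.17  0.57  0.18  1.18  0.   -0.3 ]
```

View pics/s22.png

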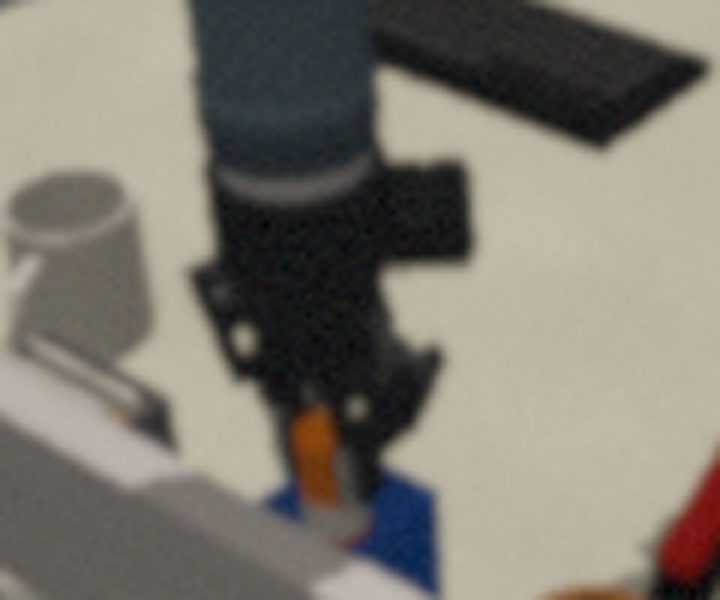

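Near the floor; ease down to contact.

arm_command:
  deltas:
    - [[0, 0, 0.7], 0, 0]
    - [[0, 0, 0.7], 0, 0]
    - [[0, 0, 0.6], 0, 0]
    - [[0, 0, 0], 0, 0]
    - [[0, 0, 0], 0, 0]

```text
time: 28.25
ee_pos: [0.6528, -0.0472, 0.1472]
tool_rot: [3.142, 0.0, -3.006]
contact_force: [0.4, -0.1, -0.4]
finger_gap: 0.352
```

arm_command:
  deltas:
    - [[0, 0, 0.5], 0, 0]
    - [[0, 0, 0.5], 0, 0]
    - [[0, 0, 0], 0, 0]
    - [[0, 0, 0], 0, 0]
    - [[0, 0, 0], 0, 0]

```text
time: 28.88
ee_pos: [0.6529, -0.0472, 0.1464]
tool_rot: [-3.142, 0.0, -3.006]
contact_force: [-0.2, -0.0, 1.9]
finger_gap: 0.353
```

arm_command:
  deltas:
    - [[0, 0, 0], 0, 0.4]
    - [[0, 0, 0], 0, 0.5]
    - [[0, 0, 0], 0, 0.65]
    - [[0, 0, 0], 0, 0.7]
    - [[0, 0, 0], 0, 0.7]

```text
time: 29.5
ee_pos: [0.6528, -0.0472, 0.1462]
tool_rot: [3.142, 0.0, -3.006]
contact_force: [0.8, -0.8, -0.2]
finger_gap: 0.701
```

arm_command:
  deltas:
    - [[0, 0, -8], 0, 0.7]
    - [[0, 0, -25], 0, 0.7]
    - [[0, 0, -40], 0, 0.7]
    - [[0, 0, -40], 0, 0.7]
    - [[5, 0, -20], 0, 0.7]

```text
time: 30.12
ee_pos: [0.6488, -0.048, 0.2827]
tool_rot: [-3.14, 0.004, -3.006]
contact_force: [0.7, -0.8, 0.7]
finger_gap: 0.701
```

arm_command:
  deltas:
    - [[20, 35, 0], 0, 0.7]
    - [[25, 45, 0], 0, 0.7]
    - [[30, 45, 0], 0, 0.7]
    - [[30, 45, 0], 0, 0.7]
    - [[20, 30, 0], 0, 0.7]

```text
time: 30.75
ee_pos: [0.4952, 0.1348, 0.2802]
tool_rot: [3.141, 0.001, -3.005]
contact_force: [-0.2, 0.6, -1.1]
finger_gap: 0.7
```

```bash
python3 - <<'E'
from plan import *
import cv2
show()
for n,(x,y,w,h) in(("top",(230,90,110,70)),("scene",(180,150,110,80))):
    im=r.get_image(n)["pixels"]; cv2.imwrite(f"pics/raw_{n}23.png",im); cv2.imwrite(f"pics/{n}23.png",cv2.resize(im[y:y+h,x:x+w],None,fx=7,fy=7,interpolation=cv2.INTER_CUBIC))
E
```

```text
t30.75 pos [495.2 134.8 280.2] yaw [ 3.1412e+00  1.1000e-03 -3.0045e+00] F [-0.2  0.6 -1.1] M [ 0.02 -0.02 -0.02] gap 0.7 q [0.14 0.24 0.02 1.35 0.   0.  ]
```

View pics/top23.png

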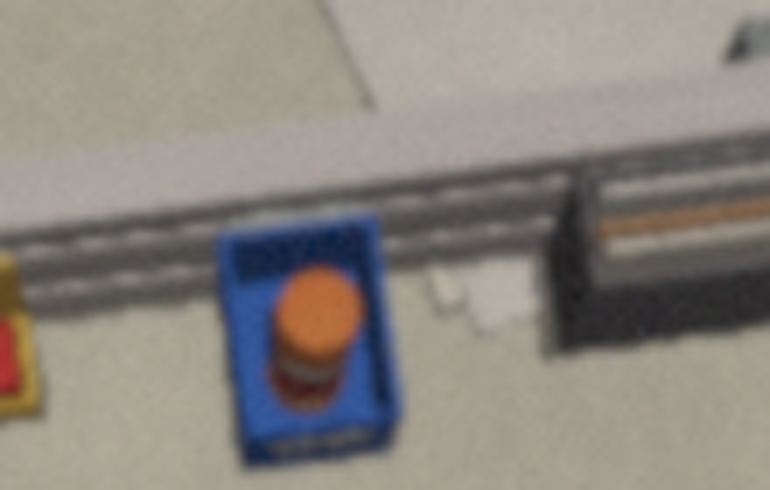

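View pics/scene23.png

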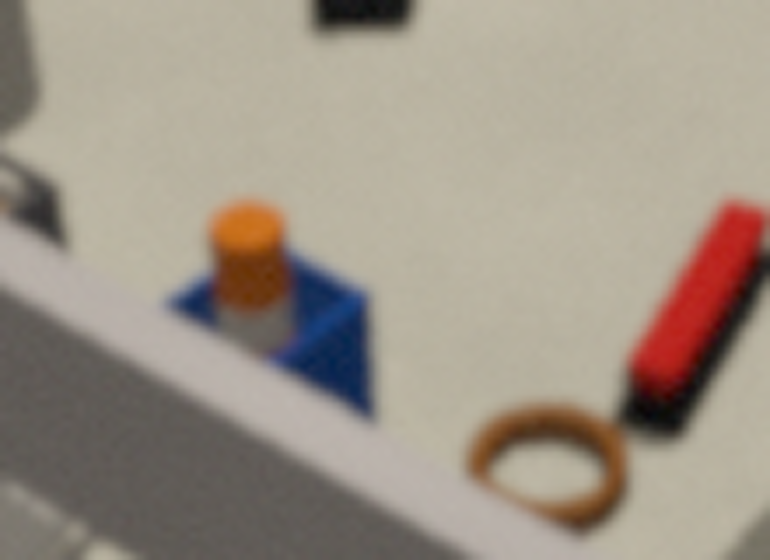

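View pics/raw_top23.png

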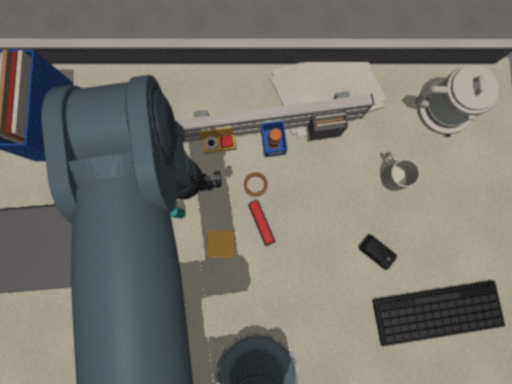

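```bash
python3 - <<'E'
from station import r
print(r.finish_job()); print(r.read_state()["time"])
E
```

```text
the job is handed in; nothing more can be done
None
the job is handed in; nothing more can be done
```

The blue bin now hangs in the rail's upper groove, between the letter pocket and the yellow ledge. The glue stick stands upright in it. I handed the job in at about 31 s, with the gripper well clear.

**What I did:** The interface cannot tilt the tool. To tip the bin nose-up, I gripped its side walls and pushed its rear wall against the rail's top edge until it stood at about 38°. I touched the lip lightly to the upper slat to check the distance, slid it into the groove in and up, lowered it level and released it. I then picked up the glue stick with the orange cap and set it into the bin.

**Last checks:**
- **Bin seat:** the level, seated model matched both camera pictures to about 1 pixel. A looser fit gave 1.4° of tilt, 0.9° of yaw and the hook 3.5 mm low, which I take as measurement noise.
- **Bin height:** the glue stick touched the bin floor at about 67 mm, and 68 mm is expected for a seated bin.
- **Glue stick:** the final pictures show it upright inside the bin.
- **Other objects:** those I could see looked unmoved. The arm hid the sweets jar, the phone and the green stick in the last top view, so I did not recheck those.

**What went less smoothly:** the bin slid by an estimated 15–20 mm in the grip while I tipped it. While it was hooked, I pulled back to shift the grip, and the force on the tool reached about 20 N without the bin slipping, so I eased off. Neither item was dropped.

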